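Slide the top module off the stack and seat it on the test bed

TASK

Slide the top blue module sideways off the stack, over the small gap and onto the silver test bed, without lifting it and without shifting the modules beneath it. On the bed, set it flush along the yellow side rail and push it fully home, driving the black contact block in until its nose meets the two stop pins; seat it there with a steady push of about 15 N for a second, then let go. Never use more than 25 N on the module or fixture, and leave everything else on the desk alone.

Things in the scene. Friction and masses are not known exactly. Their poses are not given: they have to be found in the camera images.
- fixture: Test fixture fixed to the desk: dark base plate 350 x 150 x 6 mm, open-ended stack cradle at its -x end, silver test bed at its +x end. Origin on the desk surface; +x is the way a module travels from stack to bed and into the contact block, +z up. Fixture coordinates are given in mm elsewhere. 
- cradle_mark (a point): Centre of the cradle's floor, fixture (-85, 8, 6) mm. The stack of four modules stands here between two low grey guides that run along x, tops at fixture z 30, about 6 mm from the stack's sides. Both ends are open: nothing stands behind the stack's tail (-x).
- bed_mark (a point): Point on the bed's flat top, fixture (70, 0, 34) mm, the middle of its length. The bed top is at z 34 and spans x -10 to 150, y -58 to 70; its -x end and +y side are open. A module flush to the rail has its centre line at fixture y 0.
- rail_mark (a point): Middle of the yellow side rail's guiding face, fixture (75, -50, 38) mm. The face looks to the fixture's +y and is 150 mm long (x 0 to 150); the rail's top is at z 42, 8 mm above the bed. The module starts about 5 to 11 mm out from this line.
- contact_block (a joint): Travel (m) of the black contact block along the fixture's +x; at 0 its face is at fixture x 128 mm; it starts at 0 to 0.005. 70 mm wide about y 0, standing 0.5 to 12.5 mm above the bed. It drags with about 3 N, has no spring and stays where it is left. Its own travel (0.020) is longer than the stop pins allow the module.
- end_stop: Grey end housing, 22 x 110 x 46 mm, at fixture x 161 to 183, top at z 52; origin at fixture (172, 0, 6) mm. It carries two rigid steel stop pins with red tips, 8 mm thick, at fixture y -42 and +42, one each side of the block, 6.5 mm above the bed. A module is home when its nose meets them. Their clamped setting differs every time, tips at fixture x 134 to 144 mm, and is not measured.
- block_face (a point): Centre of the contact block's face, the one which the module's nose pushes.
- module_top: Top module of the stack: flat loose blue slab 120 (its x) x 100 (its y) x 10 mm thick, about 0.15 to 0.28 kg, flat printed inlays on top, brass strip at the nose. Origin at the centre of its underside; +x is the nose, within about 2 degrees of the fixture's +x. Its underside starts at z 36 mm, 2 mm higher than the bed; the gap from stack to bed is about 15 mm.
- top_nose (a point): Middle of the top module's nose edge face, half-way up its thickness (module x +60, z 5 mm).
- top_tail (a point): Middle of the top module's tail edge face, half-way up its thickness (module x -60, z 5 mm).
- rail_corner_front (a point): Point on the top module's side face that faces the rail, 5 mm behind the nose, half-way up.
- rail_corner_rear (a point): Point on the same side face, 5 mm ahead of the tail, half-way up.
- module_a: Like the top module, loose in the stack: bottom, underside 6 mm above the desk. Must stay where it is. Origin at the centre of its underside.
- module_b: Like the top module, loose in the stack: second, underside 16 mm above the desk. Must stay where it is. Origin at the centre of its underside.
- module_c: Like the top module, loose in the stack: third, directly under the top module, underside 26 mm above the desk. Must stay where it is. Origin at the centre of its underside.
- screwdriver: Bystander: screwdriver lying on the desk right of the fixture (-y). Origin under its middle.
- meter: Bystander: yellow hand meter 130 x 70 x 30 mm, lying right of the fixture. Origin at the centre of its underside.
- mug: Bystander: white mug 80 mm wide, 90 mm high, left of the fixture (+y). Origin at the centre of its underside.
- marker: Bystander: black marker 120 x 13 x 13 mm with a red cap, left of the fixture. Origin at the centre of its underside.
- cap_tray: Bystander: grey tray 120 x 90 x 30 mm, left of the fixture. Origin at the centre of its underside.
Mind the look-alikes: they are no part of the job. What is shaped like the module_top but brown, green or pink is not meant.

How it is judged:
By the outcome, as a careful person would: the job done as asked, in the order asked, and still so for the second after the job is handed in, with the robot touching nothing.
It also fails if it takes over 70 s, if anything falls off the work surface, if the arm or the gripper's body presses on something with over 40 N, if the wrist force passes 120 N, or if a joint passes its speed limit or range.

ROBOT

A 6-joint arm with a two-finger parallel gripper is mounted at the origin on the work surface. World frame = base frame: x ahead of the robot, y to its left, z up, the work surface at z = 0. Lengths are in m, angles in degrees, forces in N, time in s.
With the tool pointing down it reaches from about 0.35 to 0.975 m from the base axis. Payload 4.9 kg.
Tool frame: the origin (TCP) lies on the centre line of the jaws, within the pads' length; the fingertips stand 17 mm ahead of it and the grasp point (between the pads) lies 2 mm behind it; y points along the fingers, z is the direction in which the jaws open and shut, and the axes are right-handed (so a half turn about y gives the same grasp; the last joint's range is limited). The gripper opens to 85 mm and grips with 20 to 120 N. Pads are 22 mm wide; open, the fingers measure 114 mm over their backs; the gripper's body (76 mm by 85 mm) begins 54 mm behind the grasp point. The pads swing forward as they close: fully open they stand 13 mm farther back than shut.
Start: joints at [68.583, 3.019, 92.412, -0, 84.569, -6.818], TCP at [0.158, 0.605, 0.209] pointing down, gripper open.
Joint ranges: [-172.51, 172.51], [-57.92, 126.97], [3.15, 148.05], [-58.71, 238.71], [5.1, 150.11], [-179.66, 179.66]. Speed limits (degrees/s): [147.25, 147.25, 180, 180, 180, 180].

INTERFACE

Orientations are given as a 3x3 rotation matrix whose columns are the frame's x, y, z axes.
In Python, from station import r gives the robot as it stands. The module is installed in compiled form; this text tells all that it offers.
- The arm moves only by the shell command python3 -m jog 'ROWS' [FORCE]. ROWS is JSON, a list of rows, each a list of 7 numbers: the shift along the tool's x, y, z in cm, then the turn, a rotation vector about the tool's x, y, z in rad, then the finger opening in cm, from 0 to 8.54. In form: [[x, y, z, ax, ay, az, fingers], ...]. A call has 1 to 8 rows; each row is the pose to reach, as a shift and turn from the pose commanded when the call began, along the tool's axes at that moment; what a row does not reach only later rows make up. A row lasts 1/10 s, in which the tool goes at most 50 mm and 8.59 degrees, less where a joint would pass 70% of its speed; a pose out of reach is approached as far as the arm can. A call with a gripper value outside its range is refused whole. The fingers move at their own pace and stop on an object; FORCE is the grip in N (left out, the last holds). Time passes only in rows, so rows that repeat a pose let the fingers close. It gives the time, the measured TCP pose, the force and the opening at its end, in the units of the state.
- r.sense(): the state, without advancing time (a new reading comes with each control period).
- r.snapshot(name): name is "scene" or "top" or "wrist"; returns a dict with "pixels" (420x560x3 uint8, red, green, blue), "camera_matrix" (3x3 intrinsics, pixels), "world_from_camera" (4x4, takes a point from camera to world coordinates). Camera axes: x right, y up, looking along -z (the intrinsics and any distortion apply to the point x, -y, -z); pixel columns grow to the right and rows downward; lengths in m; the calibration is good to about 2 mm. The wrist camera is an equidistant fisheye: a pixel r from the principal point sees the ray r / f radians off the axis. A picture is of the moment at which its call begins. There is no depth.
- r.finish_job(): hands the job in, once; it reports no verdict.
The state is a dict: "clock": time; "joint_pos": joint angles; "qvel": joint speeds; "joint_efforts": joint torques, N m; "ee_pos": TCP position; "tool_rot": TCP orientation; "wrist_force": force on the tool from outside, world axes, zero at the start; "ft_torque": the same for the moment, N m; "grip_width": finger opening in m.
Only numpy, scipy, OpenCV 4.12 (cv2) and the standard library are available. Lean on these libraries where they do the work, as an engineer would, in place of code of your own. Each camera call takes 0.05 s, during which the arm holds its last target.

## Working session

There is one attempt and no reset: what is moved stays moved. The work goes in short steps, Python scripts to look and compute and a shell command to move; the robot and the scene stay as the last step left them, time stands still between calls to the robot, and variables do not carry over. Pictures are saved under pics/ and viewed, and the job is handed in when it is done.

```bash
mkdir -p pics; python3 - <<'E'
from station import r
import cv2,json
s=r.sense();print(s)
for n in("scene","top","wrist"):
    d=r.snapshot(n);cv2.imwrite(f"pics/{n}0.png",d["pixels"][:,:,::-1]);print(n,d["camera_matrix"],d["world_from_camera"])
E
```

```text
{'clock': 0.0, 'joint_pos': array([ 6.85831461e+01,  3.05731231e+00,  9.24923769e+01, -1.37891542e-03,
        8.45671216e+01, -6.81795296e+00]), 'qvel': array([-0.03810631, -0.06969749, -0.02391392,  0.02038404,  0.00133105,
        0.05498625]), 'joint_efforts': array([ 1.46993556e-03, -3.93685162e+01, -3.70172954e+01, -7.29722296e-05,
        7.12074587e-03,  2.09913895e-05]), 'ee_pos': array([0.15729179, 0.60419807, 0.2075595 ]), 'tool_rot': array([[ 9.67714507e-01, -7.22140492e-04,  2.52047835e-01],
       [-2.52048775e-01, -1.90670366e-03,  9.67712653e-01],
       [-2.18243962e-04, -9.99997921e-01, -2.02715942e-03]]), 'wrist_force': array([-0.3149972 ,  0.56125232,  0.9109573 ]), 'ft_torque': array([-0.04315112, -0.00153486, -0.01694984]), 'grip_width': 0.0852931429117323}
scene [[479.15314069   0.         280.72868809]
 [  0.         479.15314069 211.08801402]
 [  0.           0.           1.        ]] [[-0.65786148 -0.44148601  0.61017077  1.25471811]
 [ 0.75309456 -0.39440757  0.52658451  0.62329363]
 [ 0.00817628  0.80593596  0.59194626  0.74284649]
 [ 0.          0.          0.          1.        ]]
top [[382.40804637   0.         287.38474322]
 [  0.         382.40804637 212.39678971]
 [  0.           0.           1.        ]] [[-0.08789146  0.97079457 -0.22323303  0.27770711]
 [-0.99612742 -0.08514053  0.0219373   0.00860485]
 [ 0.00229043  0.22429664  0.97451822  1.14036284]
 [ 0.          0.          0.          1.        ]]
wrist [[325.1922621    0.         285.91272452]
 [  0.         325.1922621  208.13759974]
 [  0.           0.           1.        ]] [[ 0.25127528 -0.93489592 -0.25065983  0.09483128]
 [ 0.96791472  0.24234085  0.06642298  0.62074069]
 [-0.00135346 -0.2593078   0.96579379  0.37298286]
 [ 0.          0.          0.          1.        ]]
```

View pics/scene0.png

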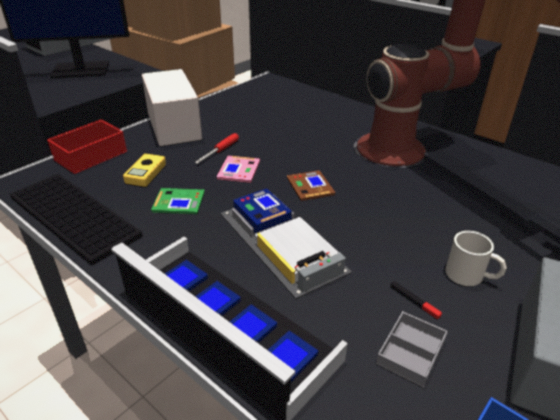

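View pics/top0.png

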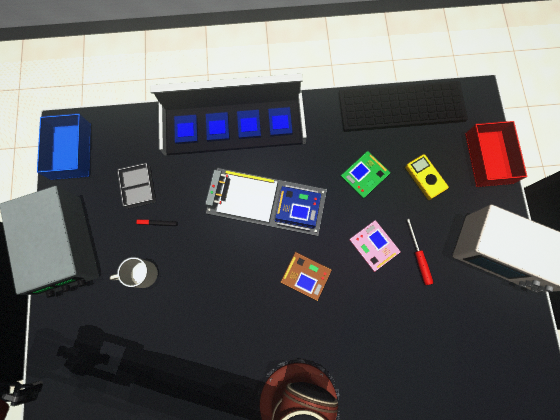

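View pics/wrist0.png

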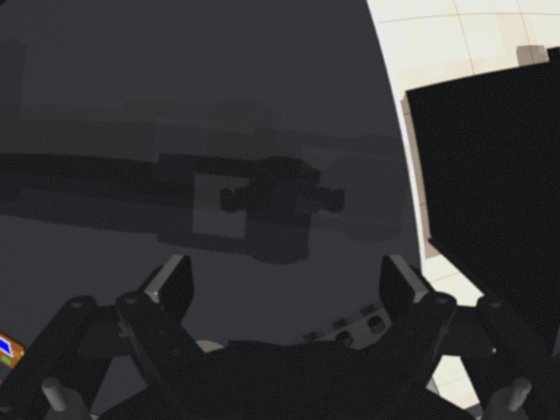

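The task's module is the dark-blue board on the stack, top view (300,205). Look-alikes are brown (306,277), pink (375,245), green (365,174) and the blue pads in the rack (185–280,125). The yellow rail is on the far side (world +x), and the bed lies to image left (world +y). Next, close crops of both views.

```bash
python3 - <<'E'
import cv2,numpy as np
a=cv2.imread("pics/top0.png")[155:250,190:340]
cv2.imwrite("pics/top0c.png",cv2.resize(a,None,fx=5.3,fy=5.3,interpolation=cv2.INTER_CUBIC))
a=cv2.imread("pics/scene0.png")[180:295,215:355]
cv2.imwrite("pics/scene0c.png",cv2.resize(a,None,fx=5,fy=5,interpolation=cv2.INTER_CUBIC))
E
```

```text
(no output)
```

View pics/top0c.png

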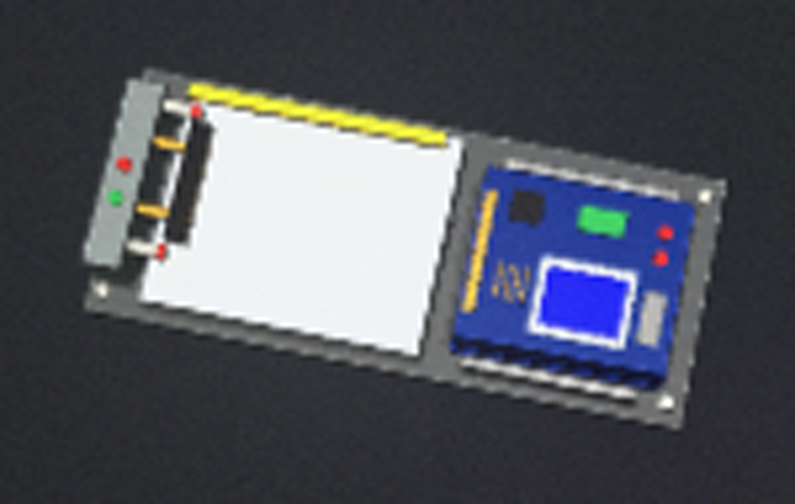

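View pics/scene0c.png

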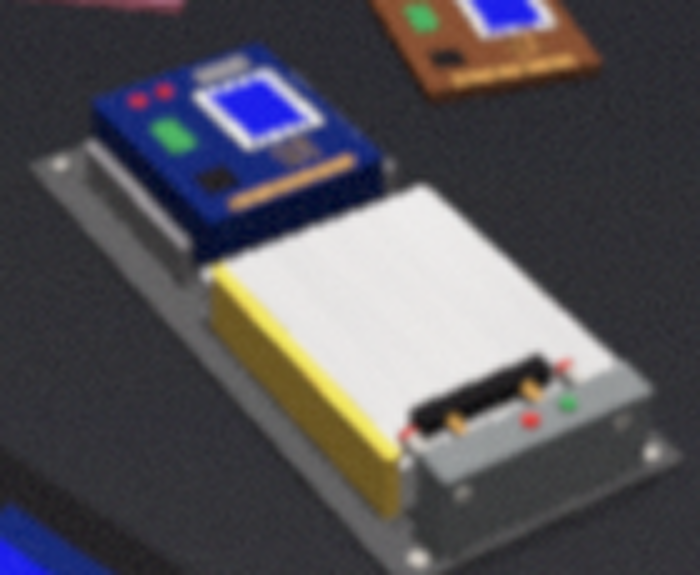

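```bash
cat > h.py <<'E'
import numpy as np,cv2
from station import r
def cast(d,uv,z):
    K=d["camera_matrix"];T=d["world_from_camera"];uv=np.atleast_2d(uv).astype(float)
    x=(uv[:,0]-K[0,2])/K[0,0];y=(uv[:,1]-K[1,2])/K[1,1]
    R=np.c_[x,-y,-np.ones(len(x))]@T[:3,:3].T
    o=T[:3,3];return o+R*((z-o[2])/R[:,2])[:,None]
def proj(d,P):
    K=d["camera_matrix"];T=d["world_from_camera"];p=(np.atleast_2d(P)-T[:3,3])@T[:3,:3]
    return np.c_[K[0,0]*p[:,0]/-p[:,2]+K[0,2],K[1,1]*-p[:,1]/-p[:,2]+K[1,2]]
def edges(mask):
    c=max(cv2.findContours(mask,cv2.RETR_EXTERNAL,cv2.CHAIN_APPROX_NONE)[0],key=cv2.contourArea);return c[:,0,:]
E
python3 - <<'E'
from h import *
for n,roi in(("top",(155,250,190,340)),("scene",(180,295,215,355))):
    d=r.snapshot(n);y0,y1,x0,x1=roi
    a=d["pixels"][y0:y1,x0:x1];s=8
    a=cv2.resize(a,None,fx=s,fy=s,interpolation=cv2.INTER_CUBIC)
    h=cv2.cvtColor(a,cv2.COLOR_RGB2HSV)
    def pts(m): 
        m=cv2.morphologyEx(m,cv2.MORPH_OPEN,np.ones((5,5),np.uint8))
        return (edges(m)+.5)/s-.5+[x0,y0]
    def quad(m,z):
        p=pts(m);P=cast(d,p,z)[:,:2].astype(np.float32)
        return P,cv2.minAreaRect(P*1000)
    W,rb=quad(cv2.inRange(h,(0,0,170),(180,45,255)),.034);print(n,"bed",rb)
    Y,ry=quad(cv2.inRange(h,(20,120,150 if n=="top" else 190),(35,255,255)),.042);print(n,"rail top",ry)
    B,rm=quad(cv2.morphologyEx(cv2.inRange(h,(105,120,70 if n=='top' else 60),(130,255,255)),cv2.MORPH_CLOSE,np.ones((9,9),np.uint8)),.046);print(n,"module",rm)
    G,rg=quad(cv2.morphologyEx(cv2.inRange(h,(0,0,62),(180,255,255)),cv2.MORPH_CLOSE,np.ones((25,25),np.uint8)),.006);print(n,"plate",rg)
    for q in(rb,ry,rm,rg):
        print(np.round(cv2.boxPoints(q)).tolist())
E
```

```text
top bed ((592.8114013671875, 100.56352233886719), (160.3421630859375, 129.08384704589844), 73.36990356445312)
top rail top ((651.3550415039062, 88.7233657836914), (149.397216796875, 10.547786712646484), 73.53582763671875)
top module ((542.6533203125, -47.95355224609375), (120.62583923339844, 109.04589080810547), 74.11426544189453)
top plate ((581.5076293945312, 48.02557373046875), (361.2816467285156, 154.65570068359375), 73.54158020019531)
[[508.0, 42.0], [632.0, 5.0], [678.0, 159.0], [554.0, 196.0]]
[[625.0, 19.0], [635.0, 16.0], [678.0, 159.0], [667.0, 162.0]]
[[474.0, -91.0], [579.0, -121.0], [612.0, -5.0], [507.0, 25.0]]
[[456.0, -103.0], [604.0, -147.0], [707.0, 199.0], [559.0, 243.0]]
scene bed ((588.0704956054688, 101.7032699584961), (159.18760681152344, 115.11964416503906), 73.36797332763672)
scene rail top ((655.0341796875, 88.70492553710938), (150.09873962402344, 6.861213684082031), 73.4515380859375)
scene module ((569.6531982421875, -52.2061767578125), (131.06607055664062, 66.36005401611328), 74.28750610351562)
scene plate ((567.48681640625, 29.384918212890625), (395.4817199707031, 174.58029174804688), 73.1955795288086)
[[510.0, 42.0], [620.0, 9.0], [666.0, 161.0], [556.0, 194.0]]
[[630.0, 18.0], [637.0, 16.0], [680.0, 160.0], [673.0, 162.0]]
[[520.0, -106.0], [584.0, -124.0], [619.0, 2.0], [555.0, 20.0]]
[[427.0, -135.0], [594.0, -185.0], [708.0, 193.0], [541.0, 244.0]]
```

Calibration checks out: the measured bed is 160×129 mm, the rail 150 mm and the module 120.6 mm long. The fixture origin is about (579,32) mm at yaw 73.45°. The module sits near fixture (-87, 7.6) with yaw +0.6°. I'll move to a point behind the tail.

```bash
python3 -m jog '[[53.8,0,-63.8,0,1.605,0,2],[53.8,0,-63.8,0,1.605,0,2],[53.8,0,-63.8,0,1.605,0,2],[53.8,0,-63.8,0,1.605,0,2],[53.8,0,-63.8,0,1.605,0,2],[53.8,0,-63.8,0,1.605,0,2],[53.8,0,-63.8,0,1.605,0,2],[53.8,0,-63.8,0,1.605,0,2]]'
cat >> h.py <<'E'
O=np.array([.579,.032]);YAW=73.45
def go(tx,ty,tz,yaw=YAW-90):
    """report shift in tool axes (cm) to fixture mm target, tool z along -v"""
    from scipy.spatial.transform import Rotation as Ro
    s=r.sense();a=np.radians(YAW);u=np.array([np.cos(a),np.sin(a)]);v=np.array([-u[1],u[0]])
    P=np.r_[O+tx/1e3*u+ty/1e3*v,tz/1e3];R=s["tool_rot"]
    y=np.radians(yaw);z=np.array([np.cos(y),np.sin(y),0]);yy=np.array([0,0,-1.]);x=np.cross(yy,z)
    Rt=np.c_[x,yy,z]
    q=s["ee_pos"][:2]-O
    print("t",round(s["clock"],2),"fix",np.round([q@u*1e3,q@v*1e3,s["ee_pos"][2]*1e3],1),"F u,v,z",np.round([s["wrist_force"][:2]@u,s["wrist_force"][:2]@v,s["wrist_force"][2]],1),"j",np.round(s["joint_pos"]),"w",s["grip_width"])
    print("shift cm",np.round(R.T@(P-s["ee_pos"])*100,2),"turn",np.round(Ro.from_matrix(R.T@Rt).as_rotvec(),3))
E
python3 -c "
from h import *;go(-190,7.6,150)"
```

```text
clock: 1.05
ee_pos: [0.3303, 0.2421, 0.2089]
tool_rot: [[0.11, 0.001, 0.994], [-0.994, 0.0, 0.11], [-0.0, -1.0, 0.001]]
wrist_force: [0.6, 0.4, 0.3]
grip_width: 0.0201
t 1.05 fix [130.6 298.2 208.9] F u,v,z [ 0.5 -0.5  0.3] j [ 26. -29. 119.  -0.  90.  19.] w 0.020091277893599598
shift cm [40.84  5.9  14.3 ] turn [-0.001  0.399 -0.001]
```

```bash
python3 -m jog '[[40.8,0,14.3,0,0.399,0,2],[40.8,0,14.3,0,0.399,0,2],[40.8,0,14.3,0,0.399,0,2],[40.8,0,14.3,0,0.399,0,2],[40.8,0,14.3,0,0.399,0,2],[40.8,0,14.3,0,0.399,0,2],[40.8,0,14.3,0,0.399,0,2],[40.8,0,14.3,0,0.399,0,2]]'
python3 -c "
from h import *;go(-190,7.6,120)"
```

```text
clock: 1.85
ee_pos: [0.5056, -0.1179, 0.2089]
tool_rot: [[-0.28, 0.001, 0.96], [-0.96, 0.0, -0.28], [-0.0, -1.0, 0.001]]
wrist_force: [0.2, 0.5, 1.1]
grip_width: 0.0197
t 1.85 fix [-164.6   27.6  208.9] F u,v,z [ 0.5 -0.   1.1] j [-21. -12. 106.   0.  85.  -5.] w 0.019712976908027955
shift cm [2.55 8.89 1.99] turn [-0.001  0.005 -0.   ]
```

```bash
python3 -m jog '[[2.5,2,2,0,0.005,0,2],[2.5,6,2,0,0.005,0,2],[2.5,8.9,2,0,0.005,0,2],[2.5,8.9,2,0,0.005,0,2],[2.5,8.9,2,0,0.005,0,2]]'
python3 - <<'E'
from h import *
go(-190,7.6,57)
for n in("wrist","top"):
    d=r.snapshot(n);cv2.imwrite(f"pics/{n}1.png",d["pixels"][:,:,::-1])
print(d["camera_matrix"][0,0]); d=r.snapshot("wrist");print(d["world_from_camera"])
E
```

```text
clock: 2.35
ee_pos: [0.5172, -0.1452, 0.1199]
tool_rot: [[-0.284, -0.001, 0.959], [-0.959, 0.0, -0.284], [-0.0, -1.0, -0.001]]
wrist_force: [0.3, 0.5, 1.1]
grip_width: 0.0203
t 2.35 fix [-187.5    8.8  119.9] F u,v,z [ 0.6 -0.2  1.1] j [-24.  -5. 109.   0.  76.  -7.] w 0.020322686810963546
shift cm [0.25 6.29 0.12] turn [ 0.001  0.001 -0.   ]
382.4080463748354
[[ 0.95915302  0.27435651  0.06894915  0.53732978]
 [-0.28285053  0.9261511   0.24947888 -0.08304256]
 [ 0.00458883 -0.25879073  0.96592251  0.28758397]
 [ 0.          0.          0.          1.        ]]
```

View pics/wrist1.png

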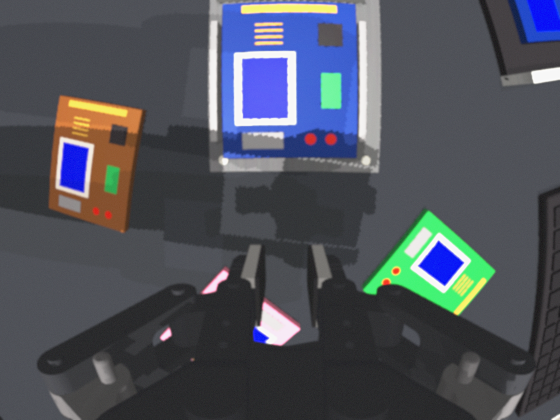

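The wrist view shows the blue module tail-on: tail edge from about (222,160) to (356,160), fingers at (255,250) and (318,250). I'll cast the tail corners.

```bash
cat >> h.py <<'E'
def fray(d,uv):
    K=d["camera_matrix"];T=d["world_from_camera"];uv=np.atleast_2d(uv).astype(float)
    x=uv[:,0]-K[0,2];y=uv[:,1]-K[1,2];q=np.hypot(x,y);th=q/K[0,0]
    R=np.c_[np.sin(th)*x/q,-np.sin(th)*y/q,-np.cos(th)]@T[:3,:3].T
    return T[:3,3],R
def fcast(d,uv,z):
    o,R=fray(d,uv);return o+R*((z-o[2])/R[:,2])[:,None]
def fix(P):
    a=np.radians(YAW);u=np.array([np.cos(a),np.sin(a)]);v=np.array([-u[1],u[0]]);q=P[:,:2]-O
    return np.c_[q@u,q@v,P[:,2]]*1e3
def modq(d,tag,z=.046,box=None):
    h=cv2.cvtColor(d["pixels"],cv2.COLOR_RGB2HSV)
    m=cv2.inRange(h,(108,140,60),(125,255,255))
    if box:
        k=np.zeros_like(m);k[box[1]:box[3],box[0]:box[2]]=255;m&=k
    m=cv2.morphologyEx(m,cv2.MORPH_CLOSE,np.ones((41,41),np.uint8))
    e=edges(m);P=fix(fcast(d,e,z))
    print(tag,"px bbox",cv2.boundingRect(e),"rect",cv2.minAreaRect(P[:,:2].astype(np.float32)))
    return P
E
python3 - <<'E'
from h import *
d=r.snapshot("wrist")
P=modq(d,"mod",box=(190,0,390,200))
for lo,hi,ax,n in((-10,0,0,0),):pass
# tail: points with lowest x
t=P[P[:,0]<P[:,0].min()+6];s=np.polyfit(t[:,1],t[:,0],1);print("tail slope deg",-np.degrees(np.arctan(s[0])),"x at y7.6",np.polyval(s,7.6),"y range",t[:,1].min(),t[:,1].max())
px=[(222,160),(356,160),(215,22),(380,170),(210,172)]
print(fix(fcast(d,px[:2],.046)).round(1)); print("plate corners z6",fix(fcast(d,px[3:],.006)).round(1))
# fingertip: intersect ray with plane fixture x = tcp x
o,R=fray(d,[(253,245),(320,245)]);a=np.radians(YAW);u=np.array([np.cos(a),np.sin(a),0])
e=r.sense()["ee_pos"]
for w in(-11,0,11):
  k=((e+u*w/1e3-o)@u)/(R@u);print(w,fix(o+R*k[:,None]).round(1))
b=cv2.resize(d["pixels"][120:300,190:400],None,fx=3.5,fy=3.5,interpolation=cv2.INTER_CUBIC);cv2.imwrite("pics/w1c.png",b[:,:,::-1])
E
```

```text
mod px bbox (219, 0, 135, 157) rect ((-85.24861145019531, 5.7266998291015625), (123.06500244140625, 99.65788269042969), 0.3479870557785034)
tail slope deg 0.10515930561072288 x at y7.6 -146.25901678887533 y range -44.00116294789019 54.64433455878729
[[-149.4   54.    46. ]
 [-149.1  -47.3   46. ]]
plate corners z6 [[-162.1  -79.1    6. ]
 [-164.4   73.1    6. ]]
-11 [[-198.5   27.    94.2]
 [-198.5  -15.9   94.2]]
0 [[-187.5   24.2  122.1]
 [-187.5  -12.6  122.1]]
11 [[-176.5   21.3  150. ]
 [-176.5   -9.3  150. ]]
```

View pics/w1c.png

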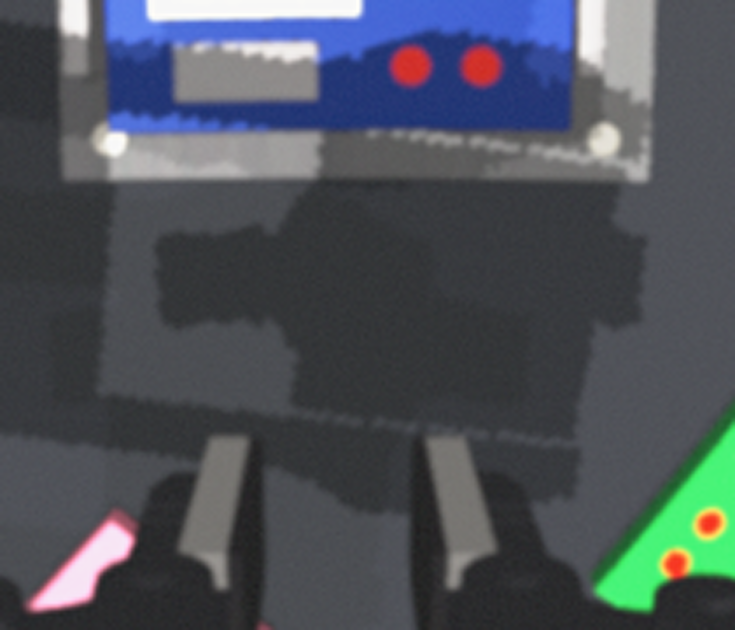

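```bash
python3 -m jog '[[0.2,3,0.1,0,0,0,2],[0.2,5.5,0.1,0,0,0,2],[0.2,6.4,0.1,0,0,0,2],[0.2,6.4,0.1,0,0,0,2],[0.2,6.4,0.1,0,0,0,2]]'
python3 - <<'E'
from h import *
go(-170,7.6,55.5)
for n in("wrist","scene"):
    d=r.snapshot(n);a=d["pixels"]
    a=a[140:240,200:320] if n=="scene" else a[80:300,180:400]
    cv2.imwrite(f"pics/{n}2.png",cv2.resize(a,None,fx=3.6 if n=="wrist" else 6,fy=3.6 if n=="wrist" else 6,interpolation=cv2.INTER_CUBIC)[:600,:800,::-1])
E
```

```text
clock: 3.05
ee_pos: [0.5188, -0.1479, 0.0574]
tool_rot: [[-0.284, 0.002, 0.959], [-0.959, -0.001, -0.284], [0.0, -1.0, 0.002]]
wrist_force: [-0.2, -0.2, 1.0]
grip_width: 0.0199
t 3.05 fix [-189.6    6.5   57.4] F u,v,z [-0.2  0.2  1. ] j [-24.  -0. 111.  -0.  69.  -7.] w 0.0198642178494073
shift cm [-1.96  0.19 -0.11] turn [-0.002  0.001  0.   ]
```

View pics/scene2.png

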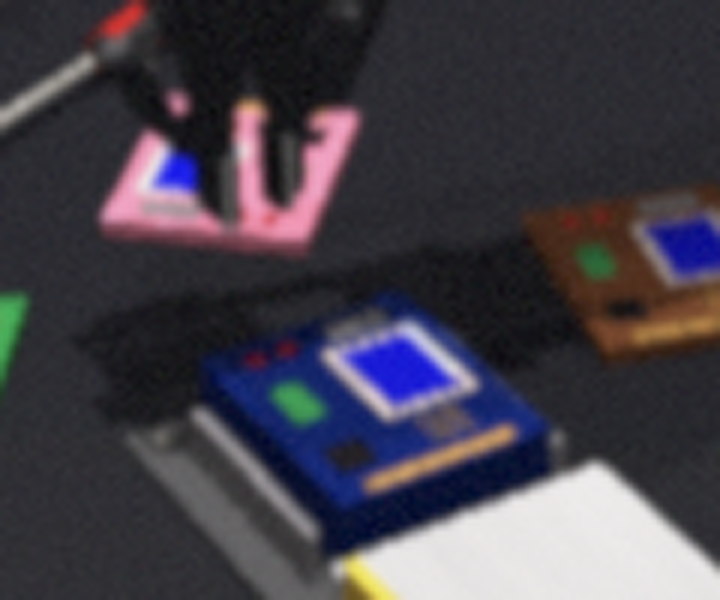

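View pics/wrist2.png

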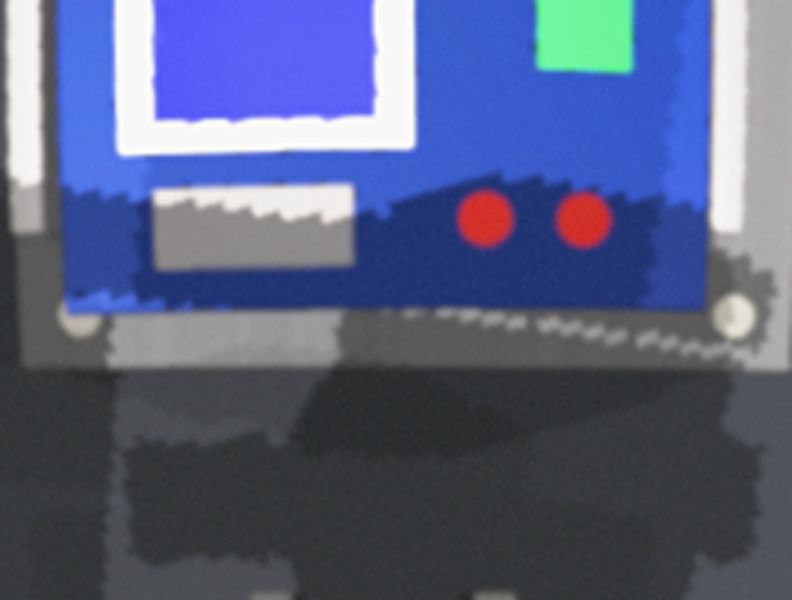

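```bash
python3 - <<'E'
from h import *
d=r.snapshot("scene");a=np.radians(YAW);u=np.array([np.cos(a),np.sin(a),0])
for w in(-195,-190,-184,-179):
    for uv in((238,177),(247,174)):
        A=cast(d,[uv],.1)[0];o=d["world_from_camera"][:3,3];R=A-o
        k=((np.r_[O,0]+u*w/1e3-o)@u)/(R@u);print(w,fix((o+R*k)[None]).round(1))
E
```

```text
-195 [[-195.    -1.4   72.5]]
-195 [[-195.    25.5   73. ]]
-190 [[-190.    -3.9   76. ]]
-190 [[-190.    22.8   76.5]]
-184 [[-184.    -6.9   80.2]]
-184 [[-184.    19.7   80.7]]
-179 [[-179.    -9.4   83.7]]
-179 [[-179.    17.    84.2]]
```

```bash
python3 - <<'E'
from h import *
s=r.snapshot("scene")["pixels"][120:230,200:300];w=r.snapshot("wrist")["pixels"][170:330,200:370]
f=lambda a,k:(255*(cv2.resize(a,None,fx=k,fy=k,interpolation=cv2.INTER_CUBIC)/255.)**.45).astype(np.uint8)
cv2.imwrite("pics/s3.png",f(s,5)[:,:,::-1]);cv2.imwrite("pics/w3.png",f(w,3.5)[:,:,::-1])
E
```

```text
(no output)
```

View pics/s3.png

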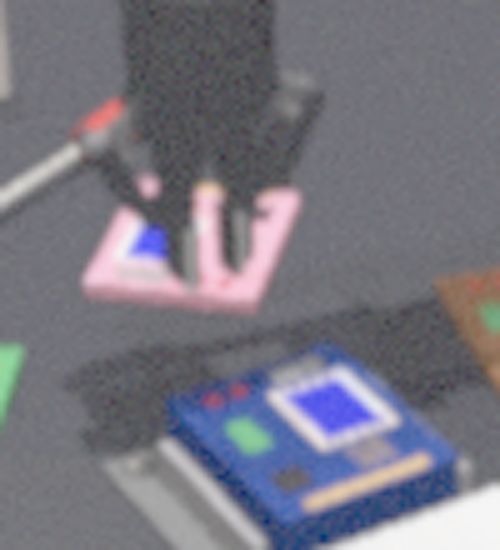

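View pics/w3.png

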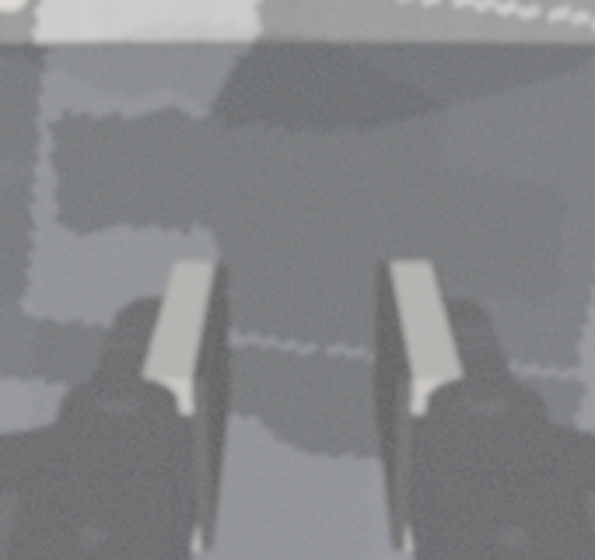

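```bash
python3 - <<'E'
from h import *
e=r.sense()["ee_pos"];a=np.radians(YAW);u=np.array([np.cos(a),np.sin(a),0])
print(e)
for n in("scene","top"):
    d=r.snapshot(n)
    for k,(du,dz) in enumerate(((0,0),(0,-.017),(.011,-.017),(.011,0.025))):
        print(n,du,dz,proj(d,e+u*du+[0,0,dz]).round(1))
    if n=="top":
        p=d["pixels"][150:290,270:430];cv2.imwrite("pics/t4.png",(255*(cv2.resize(p,None,fx=5,fy=5,interpolation=cv2.INTER_CUBIC)[:600]/255.)**.5)[:,:,::-1])
d=r.snapshot("wrist");T=d["world_from_camera"]
print("pink",cast(r.snapshot("top"),[(375,245)],.01),"scene",cast(r.snapshot("scene"),[(239,168)],.01))
for du,dz in((0,0),(.011,-.017)):
    p=(e+u*du+[0,0,dz]-T[:3,3])@T[:3,:3];q=np.hypot(p[0],p[1]);th=np.arctan2(q,-p[2]);K=d["camera_matrix"]
    print("wrist",K[0,2]+K[0,0]*th*p[0]/q,K[1,2]-K[0,0]*th*p[1]/q)
E
```

```text
[ 0.51854342 -0.14787743  0.05710458]
scene 0 0 [[242. 182.]]
scene 0 -0.017 [[242.2 187.4]]
scene 0.011 -0.017 [[244.2 189.4]]
scene 0.011 0.025 [[243.6 175.9]]
top 0 0 [[332.8 211. ]]
top 0 -0.017 [[332.1 212.3]]
top 0.011 -0.017 [[328.5 211.6]]
top 0.011 0.025 [[330.1 208.2]]
pink [[ 0.41466433 -0.26786988  0.01      ]] scene [[ 0.41987976 -0.26093534  0.01      ]]
wrist 285.136007296574 245.96140822292995
wrist 285.1659584495688 217.64105880520697[ WARN:0@2.598] global loadsave.cpp:1063 imwrite_ Unsupported depth image for selected encoder is fallbacked to CV_8U.
```

View pics/t4.png

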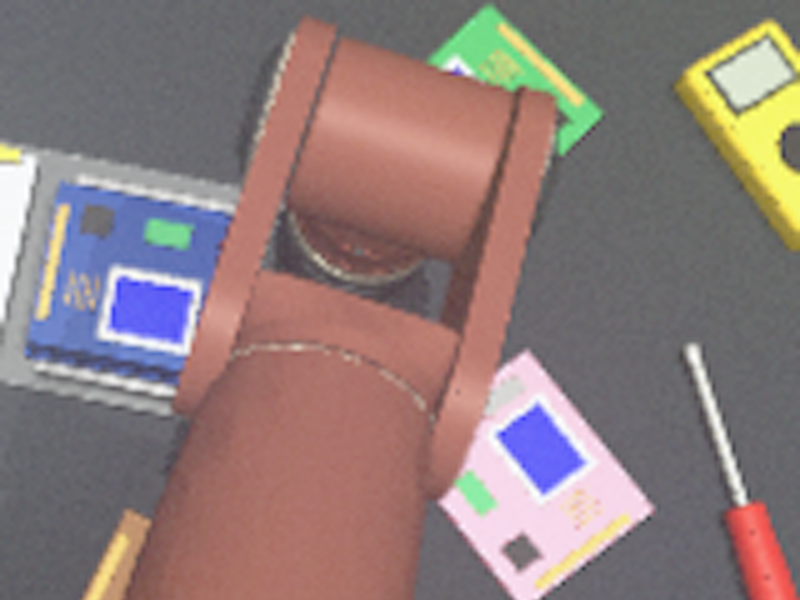

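The images put the fingertips higher than the spec's 17 mm ahead of the TCP. Advancing gently is a safe test either way, since the fingers will either meet the tail or pass above it.

```bash
python3 -m jog '[[-1,0.15,-0.1,0,0,0,2],[-2,0.15,-0.1,0,0,0,2],[-2.5,0.15,-0.1,0,0,0,2],[-2.5,0.15,-0.1,0,0,0,2]]'
python3 - <<'E'
from h import *
go(-150,7.6,55.5)
for n in("wrist","scene"):
    a=r.snapshot(n)["pixels"]
    a=a[130:240,200:320] if n=="scene" else a[130:300,180:400]
    cv2.imwrite(f"pics/{n}5.png",cv2.resize(a,None,fx=3.5 if n=="wrist" else 5,fy=3.5 if n=="wrist" else 5,interpolation=cv2.INTER_CUBIC)[:600,:800,::-1])
E
```

```text
clock: 3.95
ee_pos: [0.524, -0.1222, 0.0542]
tool_rot: [[-0.283, -0.0, 0.959], [-0.959, 0.0, -0.283], [-0.0, -1.0, -0.0]]
wrist_force: [-1.1, -0.2, 0.3]
grip_width: 0.0199
t 3.95 fix [-163.5    8.8   54.2] F u,v,z [-0.5  1.   0.3] j [-21.  -0. 111.   0.  69.  -5.] w 0.019867306982228754
shift cm [-1.35 -0.13  0.12] turn [ 0.     0.002 -0.   ]
```

View pics/scene5.png

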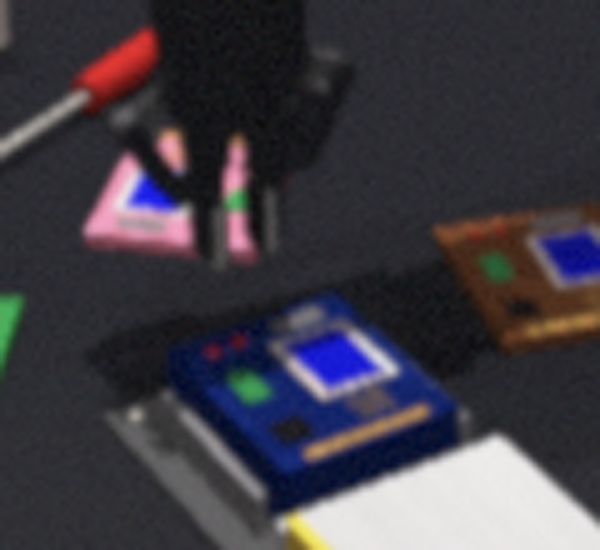

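View pics/wrist5.png

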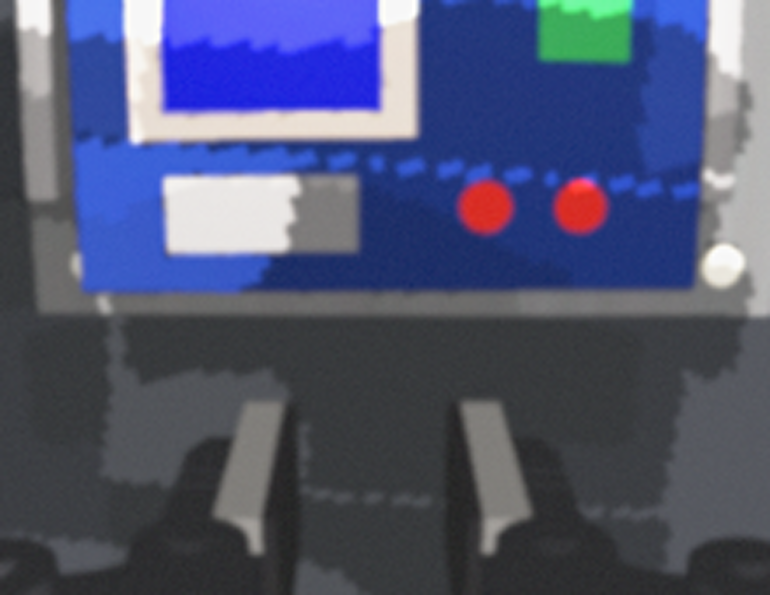

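In both views the tips sit well above the tail line. I'll creep on at this height with force feedback.

```bash
python3 -m jog '[[-0.4,-0.1,0.1,0,0,0,2],[-0.8,-0.1,0.1,0,0,0,2],[-1.1,-0.1,0.1,0,0,0,2],[-1.3,-0.1,0.1,0,0,0,2],[-1.5,-0.1,0.1,0,0,0,2],[-1.7,-0.1,0.1,0,0,0,2]]'
python3 - <<'E'
from h import *
go(-150,7.6,55.5)
for n in("wrist","scene"):
    a=r.snapshot(n)["pixels"]
    a=a[130:240,200:320] if n=="scene" else a[130:300,180:400]
    cv2.imwrite(f"pics/{n}6.png",cv2.resize(a,None,fx=3.5 if n=="wrist" else 5,fy=3.5 if n=="wrist" else 5,interpolation=cv2.INTER_CUBIC)[:600,:800,::-1])
E
```

```text
clock: 4.65
ee_pos: [0.5297, -0.1071, 0.0553]
tool_rot: [[-0.284, -0.0, 0.959], [-0.959, -0.0, -0.284], [0.0, -1.0, -0.0]]
wrist_force: [-0.7, -0.8, 0.1]
grip_width: 0.02
t 4.65 fix [-147.4    7.7   55.3] F u,v,z [-0.9  0.4  0.1] j [-19.  -0. 111.  -0.  69.  -3.] w 0.019998484068571642
shift cm [ 0.26 -0.02  0.01] turn [0.    0.001 0.   ]
```

View pics/scene6.png

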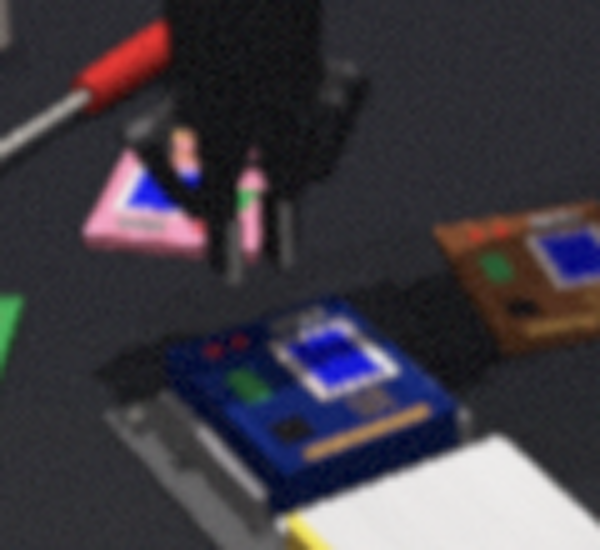

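View pics/wrist6.png

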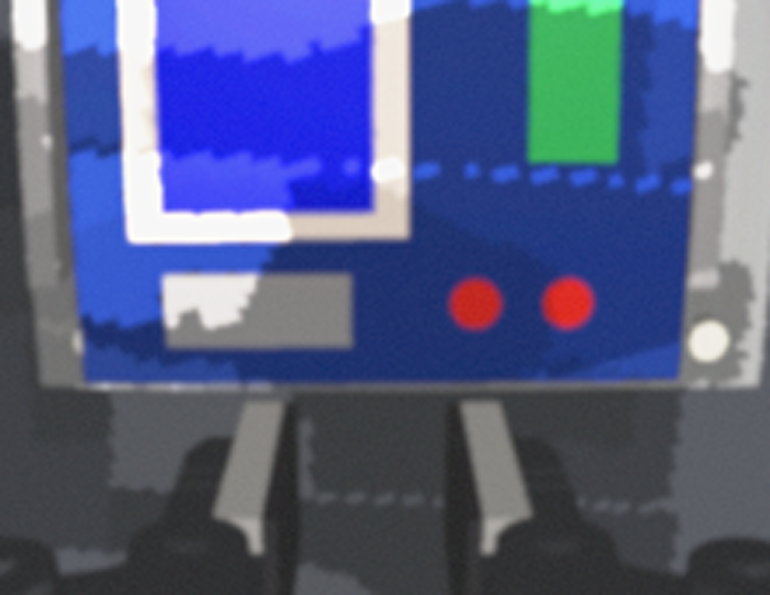

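No contact (about 1 N) and the module hasn't moved. Scene tips at about (252,185) appear clearly above the tail midpoint (250,196). Both cameras agree the tips are above the module, so I'll back off and lower in checked steps behind the fixture.

```bash
python3 -m jog '[[2,0,0,0,0,0,2],[4.3,0,0,0,0,0,2],[4.3,1,0,0,0,0,2],[4.3,2,0,0,0,0,2],[4.3,2,0,0,0,0,2]]'
python3 - <<'E'
from h import *
go(-190,7.6,35)
a=np.radians(YAW);u=np.array([np.cos(a),np.sin(a),0]);v=np.array([-u[1],u[0],0]);e=r.sense()["ee_pos"]
a=r.snapshot("scene");print("predict tipA",proj(a,e+u*.011-[0,0,.017]),"B",proj(a,e+u*.009+[0,0,.025]))
cv2.imwrite("pics/s7.png",cv2.resize((255*(a["pixels"][120:230,190:310]/255.)**.6).astype(np.uint8),None,fx=5,fy=5,interpolation=cv2.INTER_CUBIC)[:,:,::-1])
E
```

```text
clock: 5.25
ee_pos: [0.5157, -0.1473, 0.0328]
tool_rot: [[-0.284, -0.004, 0.959], [-0.959, 0.002, -0.284], [-0.001, -1.0, -0.004]]
wrist_force: [-0.8, 0.9, -0.4]
grip_width: 0.02
t 5.25 fix [-189.9    9.6   32.8] F u,v,z [ 0.6  1.1 -0.4] j [-24.   1. 112.   0.  67.  -7.] w 0.01999359692341895
shift cm [ 0.01 -0.22  0.2 ] turn [ 0.004  0.001 -0.001]
predict tipA [[245.44490737 196.606796  ]] B [[244.50785628 183.03895175]]
```

View pics/s7.png

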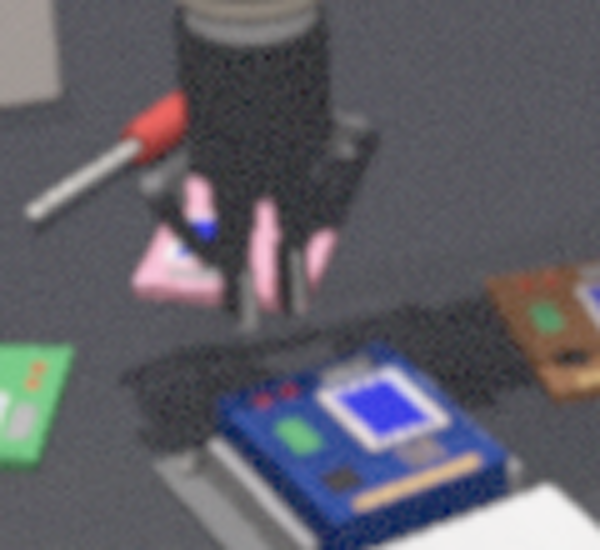

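Tips at about (239.6,186) and (249.4,182.4), which means they are about 23 mm above the reported TCP. Lowering another 10 mm and re-measuring.

```bash
python3 -m jog '[[0,0.4,0.2,0,0,0,2],[0,0.8,0.2,0,0,0,2],[0,0.8,0.2,0,0,0,2],[0,0.8,0.2,0,0,0,2]]'
python3 - <<'E'
from h import *
go(-190,7.6,20)
a=r.snapshot("scene")
cv2.imwrite("pics/s8.png",cv2.resize((255*(a["pixels"][150:230,220:310]/255.)**.6).astype(np.uint8),None,fx=7,fy=7,interpolation=cv2.INTER_CUBIC)[:,:,::-1])
a=r.snapshot("wrist")
cv2.imwrite("pics/w8.png",cv2.resize((255*(a["pixels"][130:300,180:400]/255.)**.6).astype(np.uint8),None,fx=3.5,fy=3.5,interpolation=cv2.INTER_CUBIC)[:,:,::-1])
E
```

```text
clock: 5.7
ee_pos: [0.5194, -0.1489, 0.0273]
tool_rot: [[-0.284, -0.0, 0.959], [-0.959, 0.0, -0.284], [-0.0, -1.0, -0.0]]
wrist_force: [0.7, 0.5, 0.3]
grip_width: 0.0198
t 5.7 fix [-190.4    5.6   27.3] F u,v,z [ 0.7 -0.5  0.3] j [-24.   2. 112.  -0.  66.  -7.] w 0.01984061310530481
shift cm [-0.04  0.73 -0.2 ] turn [ 0.     0.001 -0.   ]
```

View pics/s8.png

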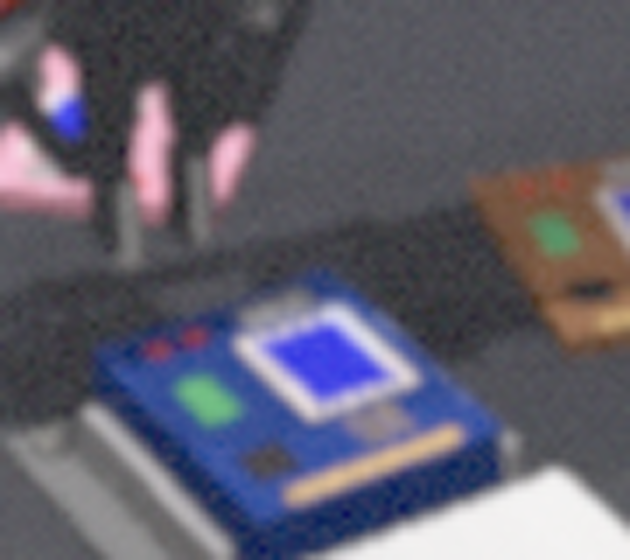

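View pics/w8.png

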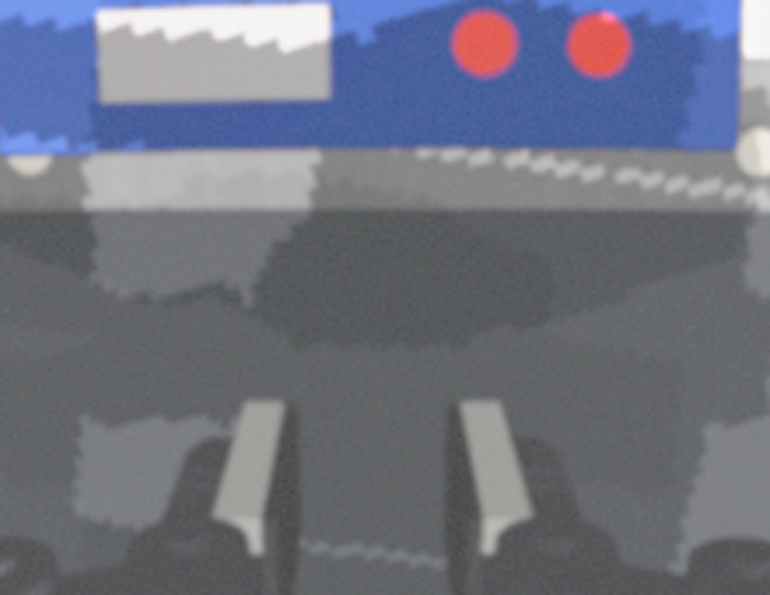

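```bash
python3 -m jog '[[0,0.4,-0.05,0,0,0,2],[0,0.7,-0.05,0,0,0,2],[0,1.0,-0.05,0,0,0,2],[0,1.0,-0.05,0,0,0,2]]'
python3 -m jog '[[-1,0,0,0,0,0,2],[-2,0,0,0,0,0,2],[-2.3,0,0,0,0,0,2],[-2.3,0,0,0,0,0,2]]'
python3 - <<'E'
from h import *
go(-150,7.6,20)
a=r.snapshot("scene")
cv2.imwrite("pics/s9.png",cv2.resize((255*(a["pixels"][150:230,220:310]/255.)**.6).astype(np.uint8),None,fx=7,fy=7,interpolation=cv2.INTER_CUBIC)[:,:,::-1])
a=r.snapshot("wrist")
cv2.imwrite("pics/w9.png",cv2.resize((255*(a["pixels"][130:300,180:400]/255.)**.6).astype(np.uint8),None,fx=3.5,fy=3.5,interpolation=cv2.INTER_CUBIC)[:,:,::-1])
E
```

```text
clock: 6.2
ee_pos: [0.5183, -0.1487, 0.0165]
tool_rot: [[-0.284, -0.001, 0.959], [-0.959, 0.0, -0.284], [-0.0, -1.0, -0.001]]
wrist_force: [-0.5, -0.3, -0.7]
grip_width: 0.02
clock: 6.6
ee_pos: [0.5257, -0.1261, 0.0174]
tool_rot: [[-0.283, 0.0, 0.959], [-0.959, -0.0, -0.283], [0.0, -1.0, 0.0]]
wrist_force: [-0.1, -0.4, -1.1]
grip_width: 0.02
t 6.6 fix [-166.7    6.1   17.4] F u,v,z [-0.4 -0.  -1.1] j [-21.   3. 112.  -0.  65.  -5.] w 0.019994314184846217
shift cm [-1.67 -0.26 -0.15] turn [-0.     0.002  0.   ]
```

View pics/s9.png

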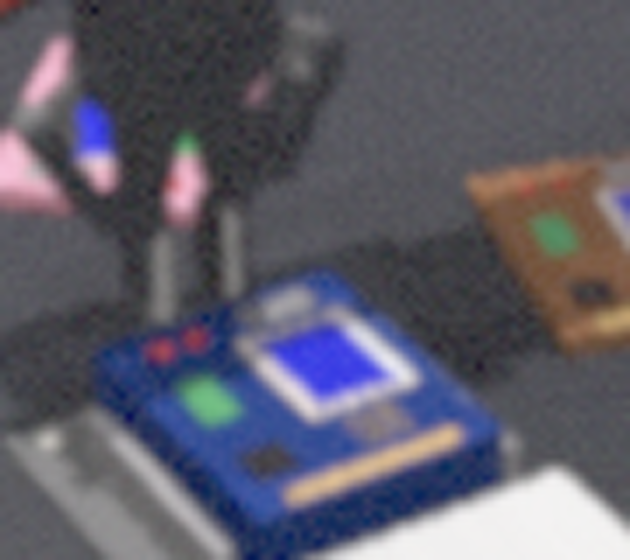

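View pics/w9.png

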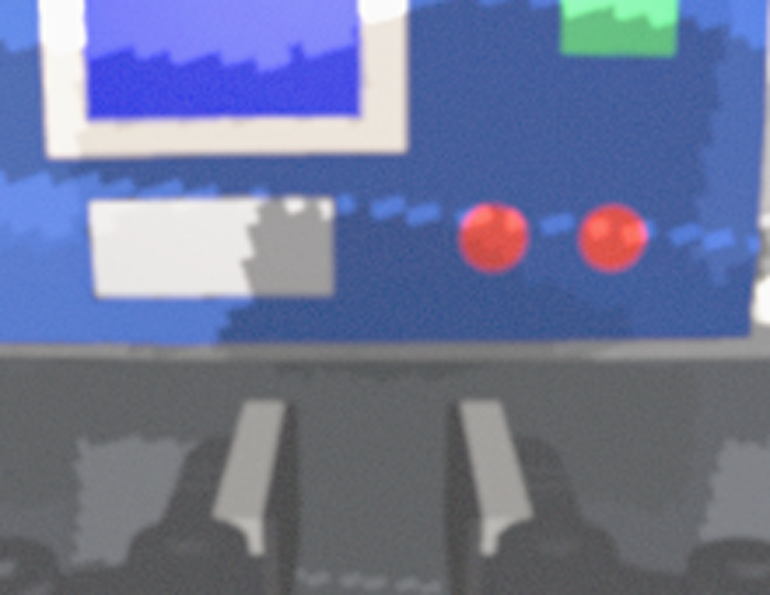

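```bash
python3 -m jog '[[-0.3,0,0,0,0,0,2],[-0.6,0,0.1,0,0,0,2],[-0.6,0,0.1,0,0,0,2]]'
python3 - <<'E'
from h import *
go(-150,7.6,20)
a=r.snapshot("scene")
cv2.imwrite("pics/s10.png",cv2.resize((255*(a["pixels"][160:220,225:285]/255.)**.6).astype(np.uint8),None,fx=10,fy=10,interpolation=cv2.INTER_CUBIC)[:,:,::-1])
a=r.snapshot("wrist")
cv2.imwrite("pics/w10.png",cv2.resize((255*(a["pixels"][130:300,180:400]/255.)**.6).astype(np.uint8),None,fx=3.5,fy=3.5,interpolation=cv2.INTER_CUBIC)[:,:,::-1])
E
```

```text
clock: 7.0
ee_pos: [0.5282, -0.1212, 0.0174]
tool_rot: [[-0.284, 0.0, 0.959], [-0.959, 0.0, -0.284], [-0.0, -1.0, 0.0]]
wrist_force: [-0.7, -0.3, -0.0]
grip_width: 0.0202
t 7.0 fix [-161.3    5.    17.4] F u,v,z [-0.5  0.6 -0. ] j [-21.   3. 112.   0.  65.  -4.] w 0.020206467815309614
shift cm [-1.13 -0.26 -0.26] turn [-0.     0.001 -0.   ]
```

View pics/s10.png

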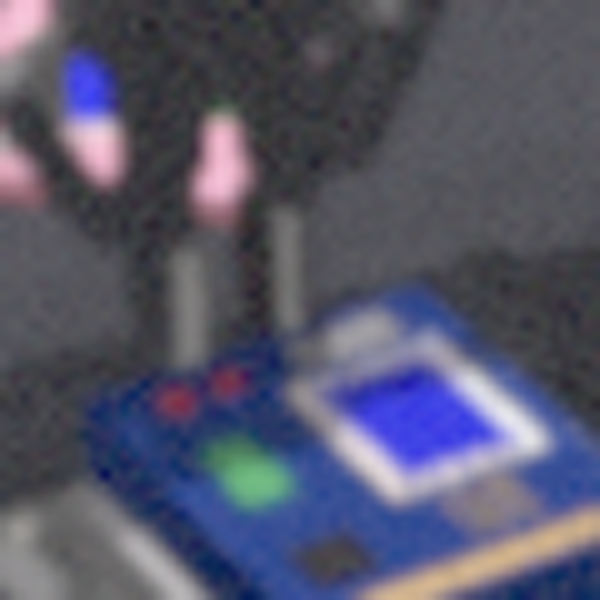

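View pics/w10.png

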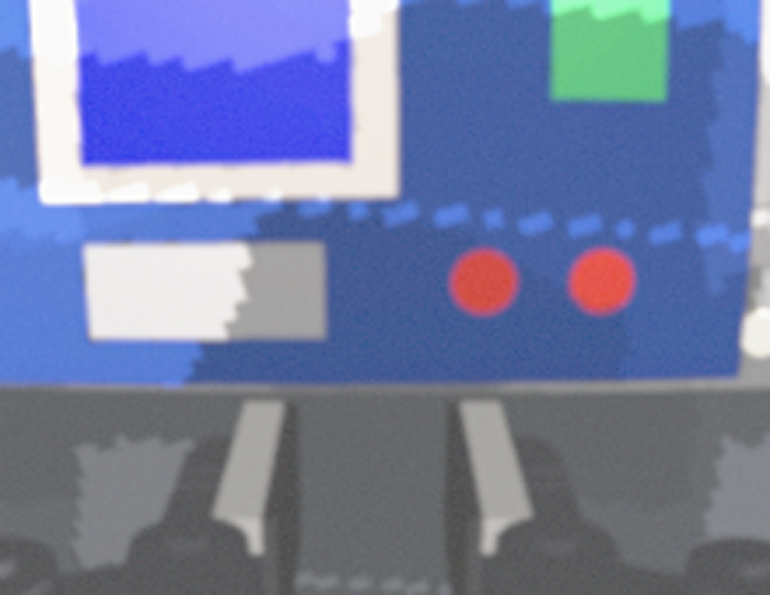

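```bash
python3 -m jog '[[-0.2,0,0,0,0,0,2],[-0.4,0,0,0,0,0,2],[-0.5,0,0,0,0,0,2],[-0.5,0,0,0,0,0,2]]'
python3 - <<'E'
from h import *
go(-150,7.6,20)
a=r.snapshot("scene")
cv2.imwrite("pics/s11.png",cv2.resize((255*(a["pixels"][160:220,225:285]/255.)**.6).astype(np.uint8),None,fx=10,fy=10,interpolation=cv2.INTER_CUBIC)[:,:,::-1])
a=r.snapshot("wrist")
cv2.imwrite("pics/w11.png",cv2.resize((255*(a["pixels"][130:300,180:400]/255.)**.6).astype(np.uint8),None,fx=3.5,fy=3.5,interpolation=cv2.INTER_CUBIC)[:,:,::-1])
E
```

```text
clock: 7.5
ee_pos: [0.5295, -0.1165, 0.0173]
tool_rot: [[-0.284, -0.0, 0.959], [-0.959, -0.0, -0.284], [0.0, -1.0, -0.0]]
wrist_force: [-0.5, -0.7, -0.4]
grip_width: 0.02
t 7.5 fix [-156.5    5.2   17.3] F u,v,z [-0.8  0.3 -0.4] j [-20.   3. 112.  -0.  65.  -4.] w 0.019982495602551092
shift cm [-0.65 -0.27 -0.24] turn [0.    0.001 0.   ]
```

View pics/s11.png

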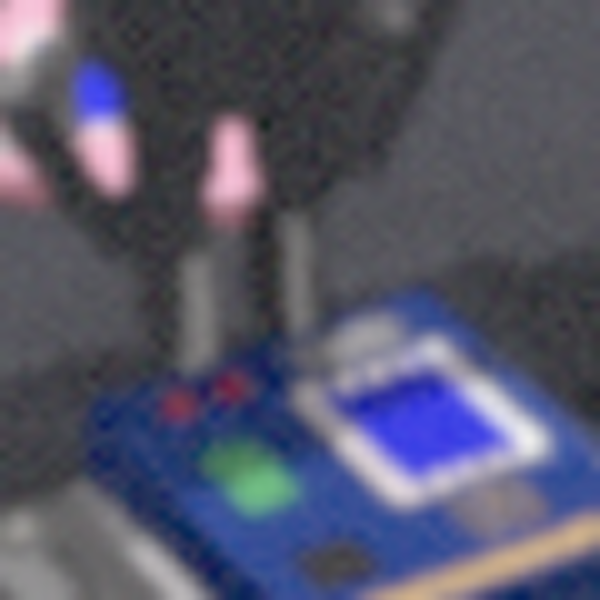

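View pics/w11.png

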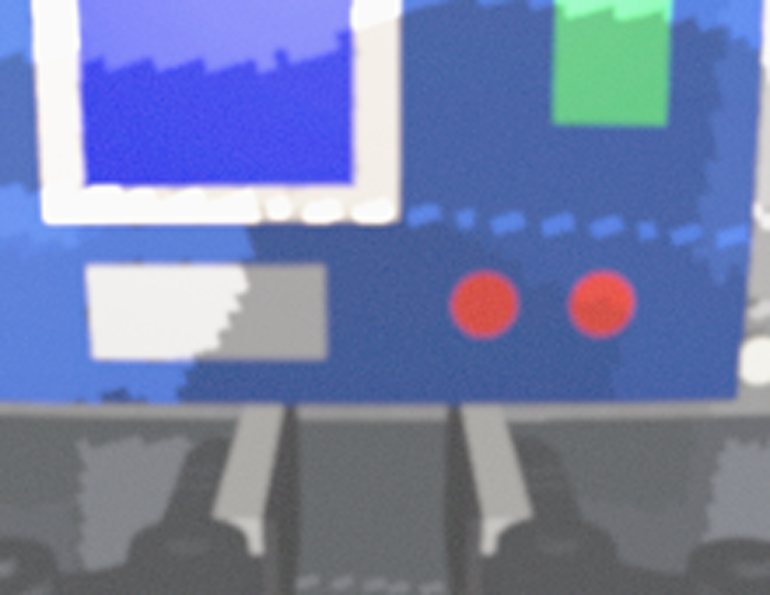

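The wrist view now shows the tail edge at row ~403, overlapping the tips and squared to the fingers, so contact has been made. I'll push 10 mm and verify.

```bash
python3 -m jog '[[-0.2,0,0,0,0,0,2],[-0.4,0,0,0,0,0,2],[-0.6,0,0,0,0,0,2],[-0.8,0,0,0,0,0,2],[-1.0,0,0,0,0,0,2],[-1.0,0,0,0,0,0,2]]'
python3 - <<'E'
from h import *
go(-150,7.6,20)
a=r.snapshot("scene")
cv2.imwrite("pics/s12.png",cv2.resize((255*(a["pixels"][160:260,225:335]/255.)**.6).astype(np.uint8),None,fx=6,fy=6,interpolation=cv2.INTER_CUBIC)[:,:,::-1])
a=r.snapshot("wrist")
cv2.imwrite("pics/w12.png",cv2.resize((255*(a["pixels"]/255.)**.6).astype(np.uint8),None,fx=1.4,fy=1.4,interpolation=cv2.INTER_CUBIC)[:,:,::-1])
E
```

```text
clock: 8.2
ee_pos: [0.5324, -0.1066, 0.0173]
tool_rot: [[-0.284, 0.0, 0.959], [-0.959, 0.0, -0.284], [-0.0, -1.0, -0.0]]
wrist_force: [0.6, -0.5, 0.2]
grip_width: 0.0202
t 8.2 fix [-146.1    5.2   17.3] F u,v,z [-0.3 -0.7  0.2] j [-19.   3. 112.   0.  65.  -3.] w 0.02016554323968973
shift cm [ 0.39 -0.27 -0.24] turn [ 0.     0.001 -0.   ]
```

View pics/s12.png

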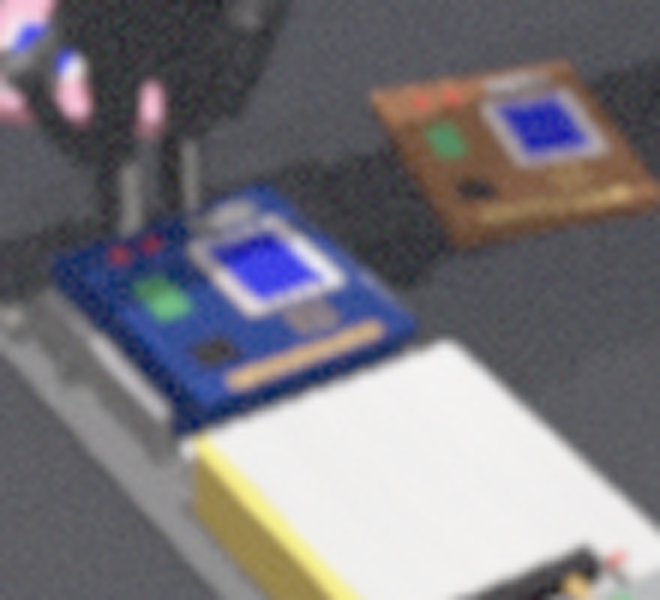

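View pics/w12.png

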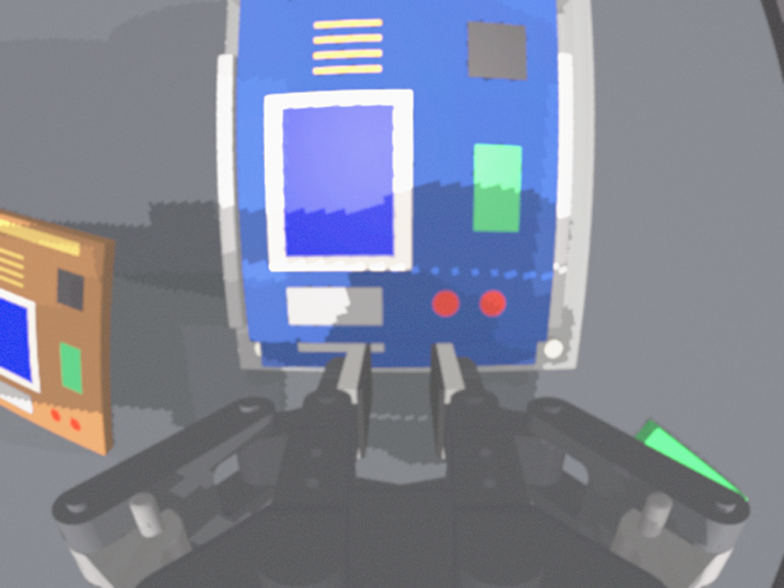

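The top module has moved 10 mm: module_c's grey inlay now shows as a strip at (340,347) behind it, while the plate and c are unchanged. Continuing the slide.

```bash
python3 -m jog '[[-0.4,0,0,0,0,0,2],[-0.8,0,0,0,0,0,2],[-1.2,0,0,0,0,0,2],[-1.6,0,0,0,0,0,2],[-2.0,0,0,0,0,0,2],[-2.4,0,0,0,0,0,2],[-2.8,0,0,0,0,0,2],[-3.0,0,0,0,0,0,2]]'
python3 -m jog '[[-0.4,0,0,0,0,0,2],[-0.8,0,0,0,0,0,2],[-1.2,0,0,0,0,0,2],[-1.6,0,0,0,0,0,2],[-2.0,0,0,0,0,0,2],[-2.4,0,0,0,0,0,2],[-2.8,0,0,0,0,0,2],[-3.0,0,0,0,0,0,2]]'
python3 - <<'E'
from h import *
go(-150,7.6,20)
a=r.snapshot("scene")
cv2.imwrite("pics/s13.png",cv2.resize((255*(a["pixels"][160:280,225:355]/255.)**.6).astype(np.uint8),None,fx=5,fy=5,interpolation=cv2.INTER_CUBIC)[:,:,::-1])
a=r.snapshot("wrist")
cv2.imwrite("pics/w13.png",cv2.resize((255*(a["pixels"]/255.)**.6).astype(np.uint8),None,fx=1.4,fy=1.4,interpolation=cv2.INTER_CUBIC)[:,:,::-1])
E
```

```text
clock: 9.1
ee_pos: [0.541, -0.0779, 0.0173]
tool_rot: [[-0.284, -0.0, 0.959], [-0.959, -0.0, -0.284], [0.0, -1.0, 0.0]]
wrist_force: [0.3, -1.6, 1.6]
grip_width: 0.02
clock: 9.9
ee_pos: [0.5496, -0.0492, 0.0175]
tool_rot: [[-0.284, 0.0, 0.959], [-0.959, -0.0, -0.284], [0.0, -1.0, 0.0]]
wrist_force: [0.0, -1.3, 0.3]
grip_width: 0.0205
t 9.9 fix [-86.2   5.1  17.5] F u,v,z [-1.2 -0.4  0.3] j [-13.   5. 110.  -0.  65.   4.] w 0.020465296376982082
shift cm [ 6.38 -0.25 -0.26] turn [-0.     0.001  0.   ]
```

View pics/s13.png

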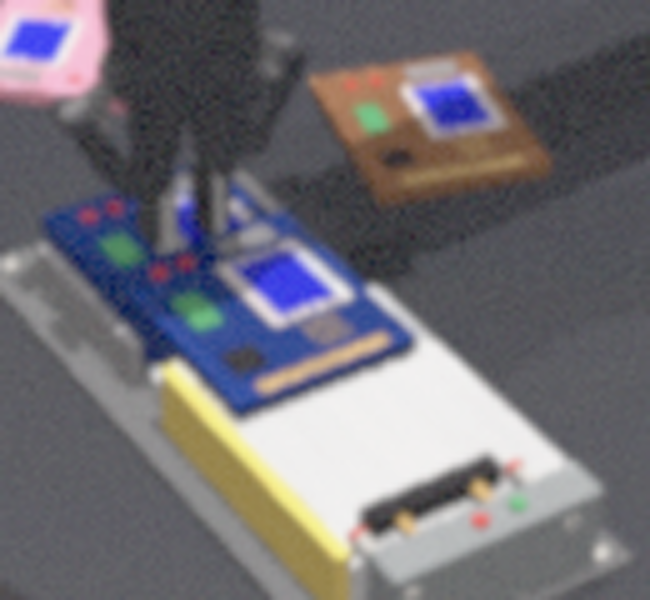

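View pics/w13.png

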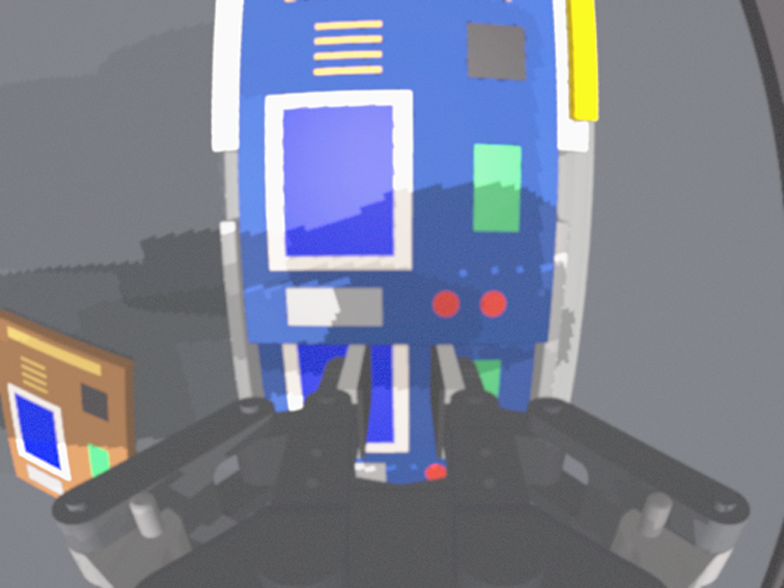

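Clean: module_c is exposed and in place, and the top module is bridging onto the bed with the rail to its right. Continuing.

```bash
python3 -m jog '[[-0.4,0,0,0,0,0,2],[-0.8,0,0,0,0,0,2],[-1.2,0,0,0,0,0,2],[-1.6,0,0,0,0,0,2],[-2.0,0,0,0,0,0,2],[-2.4,0,0,0,0,0,2],[-2.8,0,0,0,0,0,2],[-3.0,0,0,0,0,0,2]]'
python3 -m jog '[[-0.4,0,0,0,0,0,2],[-0.8,0,0,0,0,0,2],[-1.2,0,0,0,0,0,2],[-1.6,0,0,0,0,0,2],[-2.0,0,0,0,0,0,2],[-2.4,0,0,0,0,0,2],[-2.8,0,0,0,0,0,2],[-3.0,0,0,0,0,0,2]]'
python3 - <<'E'
from h import *
go(-150,7.6,20)
a=r.snapshot("scene")
cv2.imwrite("pics/s14.png",cv2.resize((255*(a["pixels"][160:280,225:355]/255.)**.6).astype(np.uint8),None,fx=5,fy=5,interpolation=cv2.INTER_CUBIC)[:,:,::-1])
a=r.snapshot("wrist")
cv2.imwrite("pics/w14.png",cv2.resize((255*(a["pixels"]/255.)**.6).astype(np.uint8),None,fx=1.4,fy=1.4,interpolation=cv2.INTER_CUBIC)[:,:,::-1])
E
```

```text
clock: 10.8
ee_pos: [0.558, -0.0203, 0.0173]
tool_rot: [[-0.284, 0.0, 0.959], [-0.959, 0.0, -0.284], [-0.0, -1.0, 0.0]]
wrist_force: [0.4, -0.8, -0.2]
grip_width: 0.0201
clock: 11.6
ee_pos: [0.5665, 0.0084, 0.0173]
tool_rot: [[-0.284, 0.0, 0.959], [-0.959, 0.0, -0.284], [-0.0, -1.0, 0.0]]
wrist_force: [-0.7, -1.7, 0.3]
grip_width: 0.0204
t 11.6 fix [-26.1   5.3  17.3] F u,v,z [-1.8  0.2  0.3] j [ -7.   6. 108.   0.  65.  10.] w 0.02039802641284904
shift cm [12.39 -0.27 -0.25] turn [-0.     0.001 -0.   ]
```

View pics/s14.png

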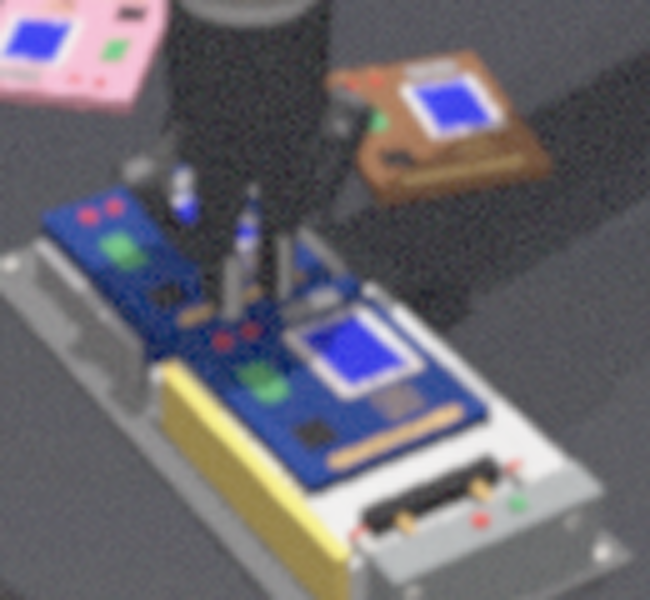

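View pics/w14.png

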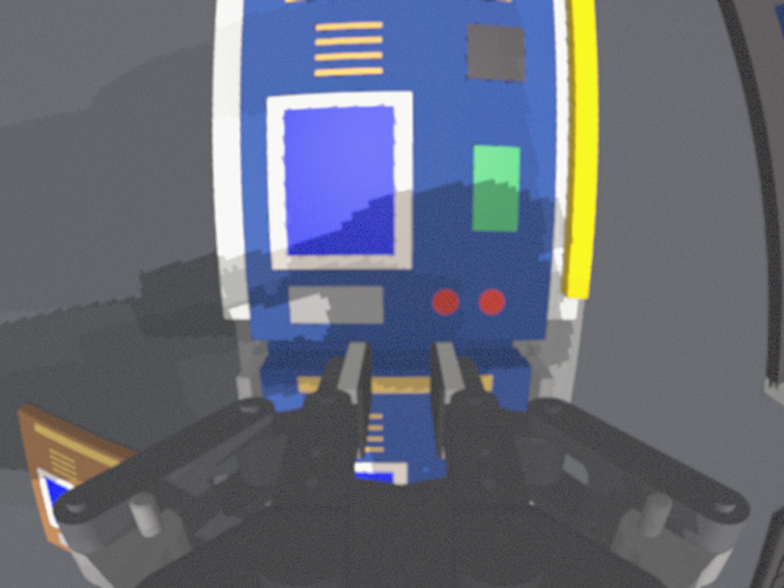

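```bash
python3 -m jog '[[-0.3,0,0,0,0,0,2],[-0.6,0,0,0,0,0,2],[-0.9,0,0,0,0,0,2],[-1.2,0,0,0,0,0,2],[-1.4,0,0,0,0,0,2],[-1.4,0,0,0,0,0,2]]'
python3 - <<'E'
from h import *
go(-150,7.6,20)
a=r.snapshot("scene")
cv2.imwrite("pics/s15.png",cv2.resize((255*(a["pixels"][190:300,235:355]/255.)**.6).astype(np.uint8),None,fx=5,fy=5,interpolation=cv2.INTER_CUBIC)[:,:,::-1])
a=r.snapshot("wrist")
cv2.imwrite("pics/w15.png",cv2.resize((255*(a["pixels"]/255.)**.6).astype(np.uint8),None,fx=1.4,fy=1.4,interpolation=cv2.INTER_CUBIC)[:,:,::-1])
E
```

```text
clock: 12.3
ee_pos: [0.5705, 0.0219, 0.0174]
tool_rot: [[-0.284, 0.0, 0.959], [-0.959, 0.0, -0.284], [-0.0, -1.0, 0.0]]
wrist_force: [0.0, 0.3, 0.0]
grip_width: 0.0197
t 12.3 fix [-12.1   5.2  17.4] F u,v,z [0.3 0.  0. ] j [ -5.   7. 108.   0.  65.  11.] w 0.019676171713619565
shift cm [13.79 -0.27 -0.25] turn [-0.     0.001 -0.   ]
```

View pics/s15.png

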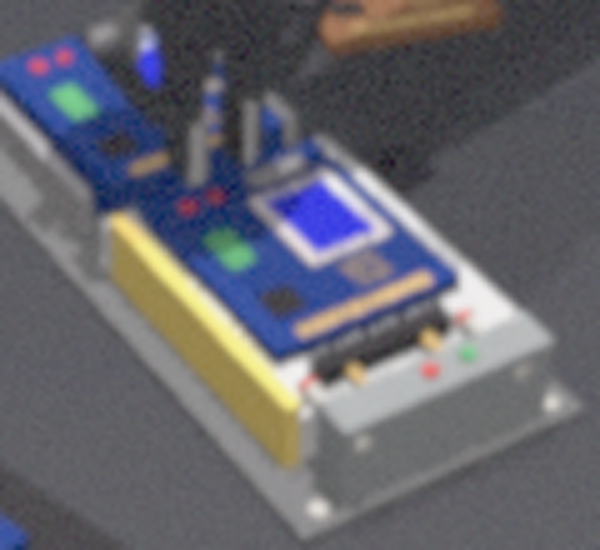

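View pics/w15.png

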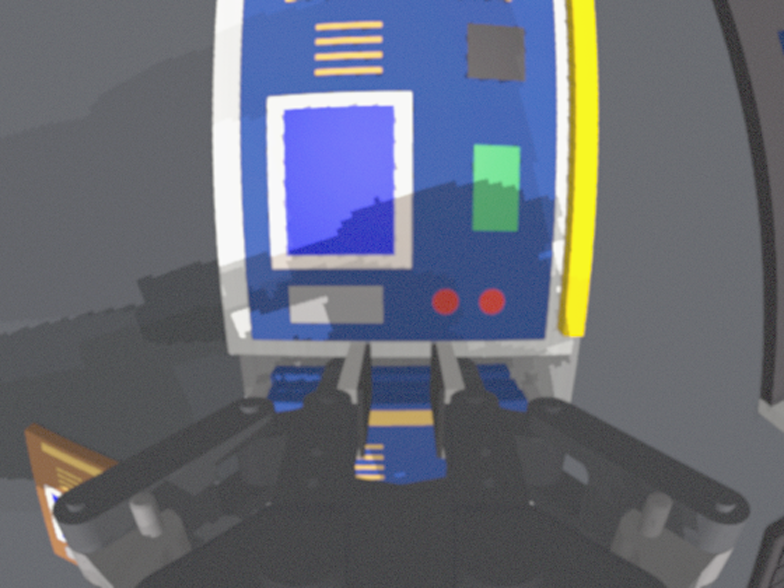

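The module is now wholly on the bed, with its tail at x≈-4 just short of the rail's start. Next I lift off and go round to the module's +y side, 3 mm lower for more tip engagement.

```bash
python3 -m jog '[[0.8,0,0,0,0,0,2],[1.5,-1,0,0,0,0,2],[1.5,-4,0,0,0,0,2],[0,-6,-2,0,0,0,2],[-3,-6,-6,0,0,0,2],[-7,-6,-9.5,0,0,0,2],[-7,-6,-10,0,0,0,2],[-7,-6,-10,0,0,0,2]]'
python3 - <<'E'
from h import *
go(57,100,14)
a=r.snapshot("scene")
cv2.imwrite("pics/s16.png",cv2.resize((255*(a["pixels"][160:300,225:375]/255.)**.6).astype(np.uint8),None,fx=4.2,fy=4.2,interpolation=cv2.INTER_CUBIC)[:,:,::-1])
a=r.snapshot("wrist")
cv2.imwrite("pics/w16.png",cv2.resize((255*(a["pixels"]/255.)**.6).astype(np.uint8),None,fx=1.4,fy=1.4,interpolation=cv2.INTER_CUBIC)[:,:,::-1])
E
```

```text
clock: 13.2
ee_pos: [0.4938, 0.1174, 0.0779]
tool_rot: [[-0.282, 0.001, 0.959], [-0.959, -0.0, -0.282], [0.0, -1.0, 0.001]]
wrist_force: [0.3, -0.6, -0.2]
grip_width: 0.0202
t 13.2 fix [ 57.6 106.   77.9] F u,v,z [-0.5 -0.5 -0.2] j [  5.  -6. 115.  -0.  72.  21.] w 0.020181598258811884
shift cm [0.06 6.39 0.6 ] turn [-0.001  0.003  0.   ]
```

View pics/s16.png

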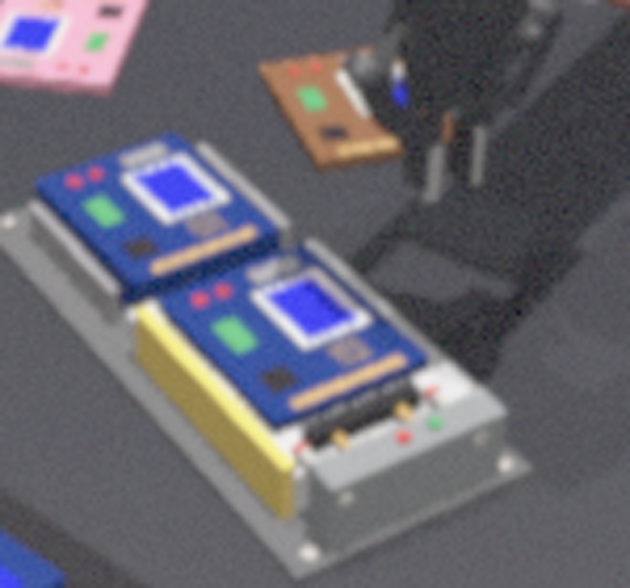

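View pics/w16.png

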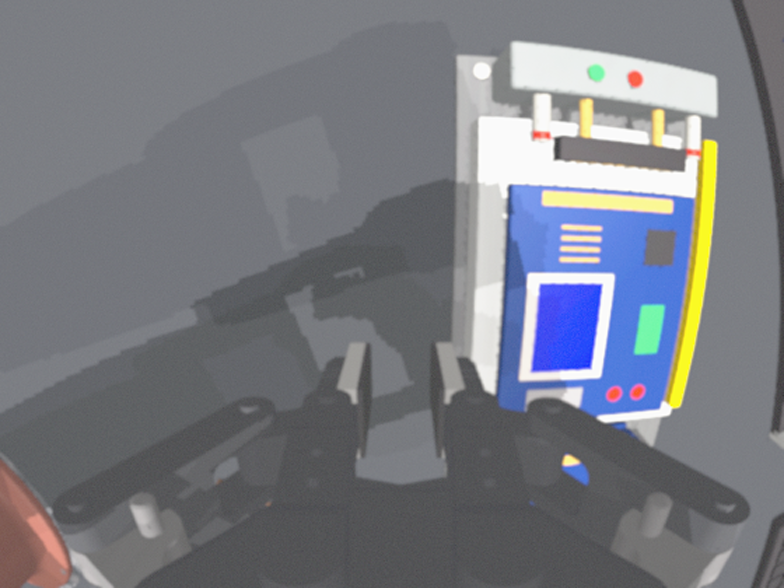

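```bash
python3 -m jog '[[0,3,0,0,0.003,0,2],[0,5.5,0,0,0.003,0,2],[0,6.3,0,0,0.003,0,2],[0,6.3,0,0,0.003,0,2],[0,6.3,1,0,0.003,0,2],[0,6.3,1.5,0,0.003,0,2],[0,6.3,1.5,0,0.003,0,2]]'
python3 - <<'E'
from h import *
go(57,80,14)
a=r.snapshot("scene")
cv2.imwrite("pics/s17.png",cv2.resize((255*(a["pixels"][160:300,225:375]/255.)**.6).astype(np.uint8),None,fx=4.2,fy=4.2,interpolation=cv2.INTER_CUBIC)[:,:,::-1])
a=r.snapshot("wrist")
cv2.imwrite("pics/w17.png",cv2.resize((255*(a["pixels"]/255.)**.6).astype(np.uint8),None,fx=1.4,fy=1.4,interpolation=cv2.INTER_CUBIC)[:,:,::-1])
E
```

```text
clock: 14.0
ee_pos: [0.5111, 0.1124, 0.016]
tool_rot: [[-0.288, 0.003, 0.958], [-0.958, 0.0, -0.288], [-0.001, -1.0, 0.003]]
wrist_force: [0.9, 1.0, -0.6]
grip_width: 0.0196
t 14.0 fix [57.7 88.  16. ] F u,v,z [ 1.2 -0.6 -0.6] j [  4.   1. 114.  -0.  65.  21.] w 0.019558640983552696
shift cm [0.07 0.21 0.8 ] turn [-0.003 -0.003 -0.001]
```

View pics/s17.png

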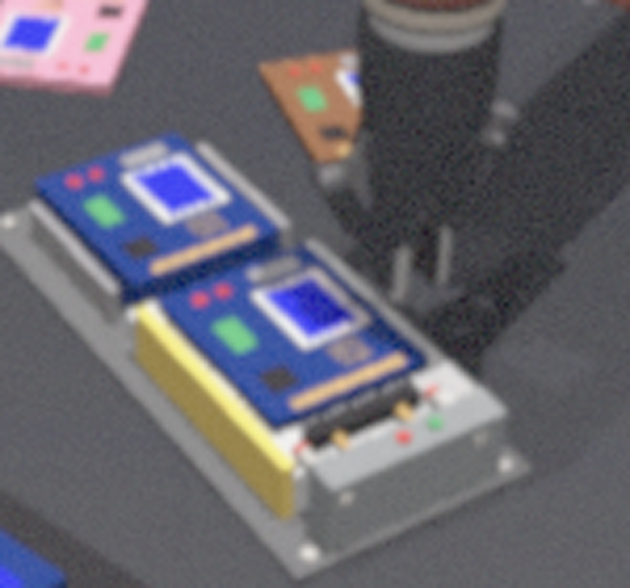

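View pics/w17.png

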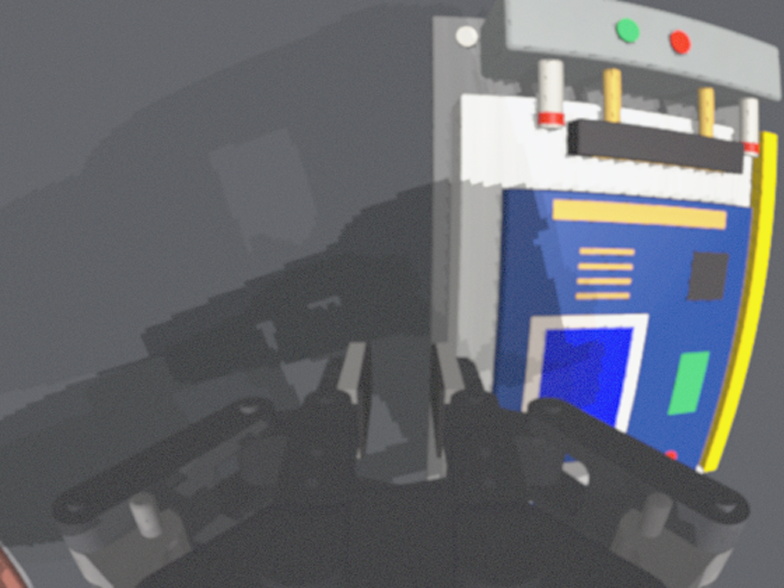

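```bash
python3 -m jog '[[0,0.1,0.2,0,0,0,2],[0,0.1,0.4,0,0,0,2],[0,0.1,0.6,0,0,0,2],[0,0.1,0.6,0,0,0,2]]'
python3 - <<'E'
from h import *
go(57,80,14)
a=r.snapshot("wrist")
cv2.imwrite("pics/w18.png",cv2.resize((255*(a["pixels"][140:340,200:480]/255.)**.6).astype(np.uint8),None,fx=2.8,fy=2.8,interpolation=cv2.INTER_CUBIC)[:,:,::-1])
E
```

```text
clock: 14.5
ee_pos: [0.5147, 0.111, 0.0134]
tool_rot: [[-0.287, 0.0, 0.958], [-0.958, -0.0, -0.287], [-0.0, -1.0, 0.0]]
wrist_force: [-0.8, 0.9, -0.9]
grip_width: 0.0198
t 14.5 fix [57.4 84.1 13.4] F u,v,z [ 0.6  1.  -0.9] j [  4.   2. 114.  -0.  64.  21.] w 0.019803290378180245
shift cm [ 0.04 -0.06  0.41] turn [-0.    -0.002 -0.   ]
```

View pics/w18.png

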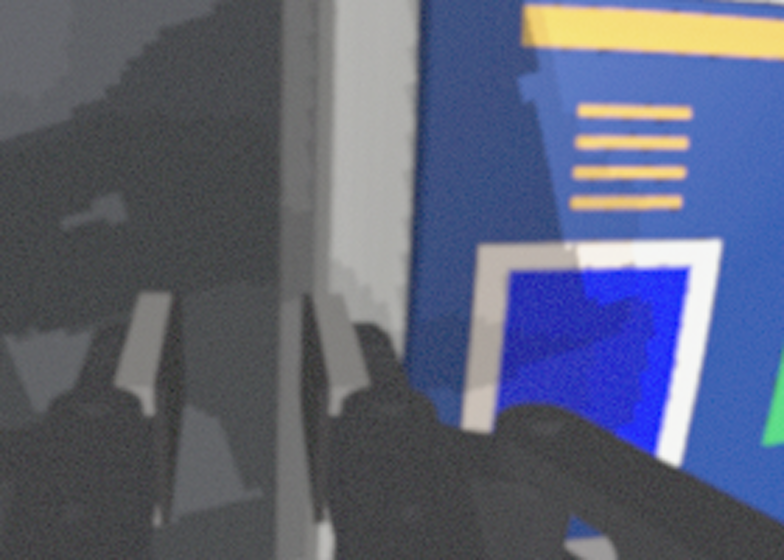

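```bash
python3 -m jog '[[0,0,0.2,0,0,0,2],[0,0,0.4,0,0,0,2],[0,0,0.6,0,0,0,2],[0,0,0.6,0,0,0,2]]'
python3 - <<'E'
from h import *
go(57,80,14)
a=r.snapshot("wrist")
cv2.imwrite("pics/w19.png",cv2.resize((255*(a["pixels"][100:340,200:560]/255.)**.6).astype(np.uint8),None,fx=2.2,fy=2.2,interpolation=cv2.INTER_CUBIC)[:,:,::-1])
E
```

```text
clock: 14.95
ee_pos: [0.5204, 0.1092, 0.0133]
tool_rot: [[-0.287, -0.0, 0.958], [-0.958, 0.0, -0.287], [0.0, -1.0, -0.0]]
wrist_force: [-0.3, 0.0, 0.7]
grip_width: 0.02
t 14.95 fix [57.3 78.1 13.3] F u,v,z [-0.1  0.3  0.7] j [  4.   2. 113.   0.  65.  21.] w 0.019950549197726385
shift cm [ 0.03 -0.07 -0.19] turn [ 0.    -0.002  0.   ]
```

View pics/w19.png

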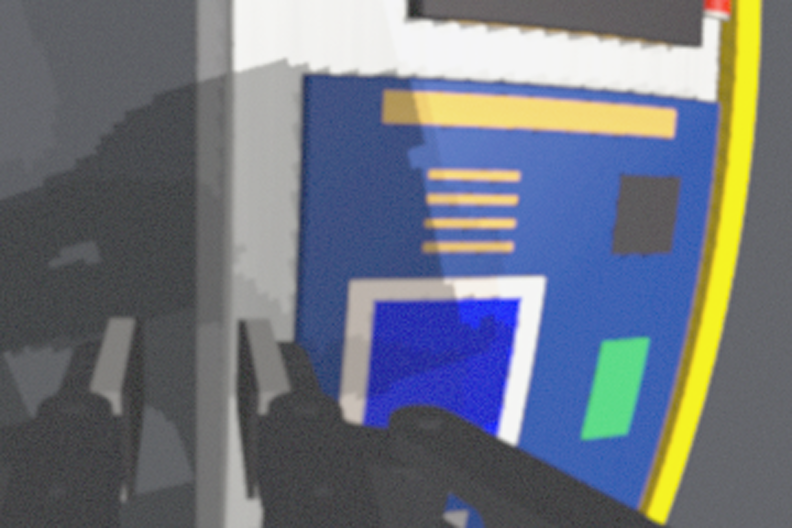

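```bash
python3 -m jog '[[0,0,0.2,0,0,0,2],[0,0,0.4,0,0,0,2],[0,0,0.5,0,0,0,2],[0,0,0.6,0,0,0,2],[0,0,0.7,0,0,0,2],[0,0,0.7,0,0,0,2]]'
python3 -m jog '[[0,0,0.1,0,0,0,2],[0,0,0.2,0,0,0,2],[0,0,0.3,0,0,0,2],[0,0,0.3,0,0,0,2]]'
python3 - <<'E'
from h import *
go(57,80,14)
a=r.snapshot("wrist")
cv2.imwrite("pics/w20.png",cv2.resize((255*(a["pixels"][100:340,200:560]/255.)**.6).astype(np.uint8),None,fx=2.2,fy=2.2,interpolation=cv2.INTER_CUBIC)[:,:,::-1])
E
```

```text
clock: 15.6
ee_pos: [0.5266, 0.1074, 0.0132]
tool_rot: [[-0.287, -0.001, 0.958], [-0.958, 0.0, -0.287], [-0.0, -1.0, -0.001]]
wrist_force: [-2.8, 0.4, 1.1]
grip_width: 0.0199
clock: 16.0
ee_pos: [0.527, 0.1074, 0.013]
tool_rot: [[-0.287, -0.007, 0.958], [-0.958, 0.002, -0.287], [0.0, -1.0, -0.007]]
wrist_force: [-11.3, 3.5, 7.9]
grip_width: 0.0198
t 16.0 fix [57.5 71.3 13. ] F u,v,z [ 0.2 11.8  7.9] j [  4.   3. 112.   0.  65.  20.] w 0.01982141115388705
shift cm [ 0.05 -0.09 -0.87] turn [ 0.007 -0.002  0.   ]
```

View pics/w20.png

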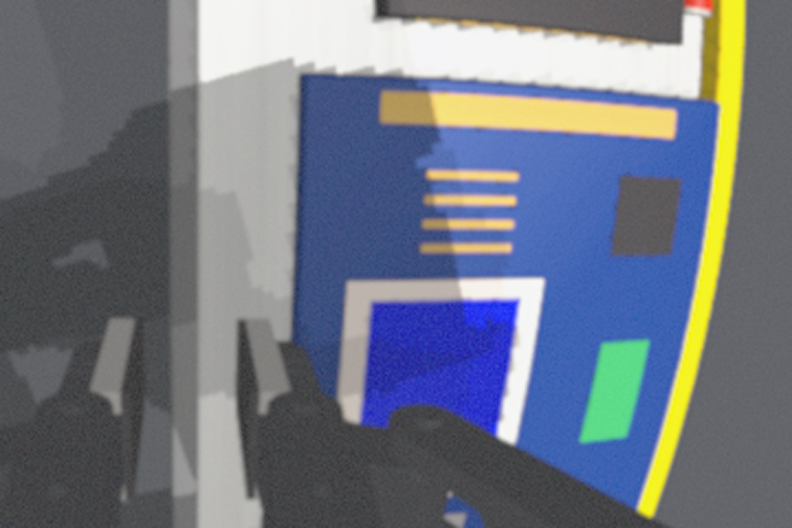

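Now 12 N sideways and the module edge lies on the rail with no gap visible. Backing off sideways and checking flushness.

```bash
python3 -m jog '[[0,0,-0.5,0,0,0,2],[0,0,-1.5,0,0,0,2],[0,0,-2.5,0,0,0,2],[0,-3,-3,0,0,0,2],[0,-7,-3,0,0,0,2],[5,-8,0,0,0,0,2],[9,-8,6,0,0,0,2],[9,-8,6,0,0,0,2]]'
python3 - <<'E'
from h import *
go(-30,0,14)
a=r.snapshot("wrist")
cv2.imwrite("pics/w21.png",cv2.resize((255*(a["pixels"]/255.)**.6).astype(np.uint8),None,fx=1.4,fy=1.4,interpolation=cv2.INTER_CUBIC)[:,:,::-1])
a=r.snapshot("scene")
cv2.imwrite("pics/s21.png",cv2.resize((255*(a["pixels"][160:300,225:375]/255.)**.6).astype(np.uint8),None,fx=4.2,fy=4.2,interpolation=cv2.INTER_CUBIC)[:,:,::-1])
E
```

```text
clock: 16.85
ee_pos: [0.5631, 0.0007, 0.0948]
tool_rot: [[-0.288, 0.004, 0.958], [-0.958, -0.001, -0.288], [0.0, -1.0, 0.004]]
wrist_force: [0.1, 1.1, 0.3]
grip_width: 0.0205
t 16.85 fix [-34.5   6.4  94.8] F u,v,z [1.1 0.2 0.3] j [ -7.   0. 107.  -0.  73.   9.] w 0.020454286649431042
shift cm [-0.46  8.09  0.6 ] turn [-0.004 -0.003  0.   ]
```

View pics/w21.png

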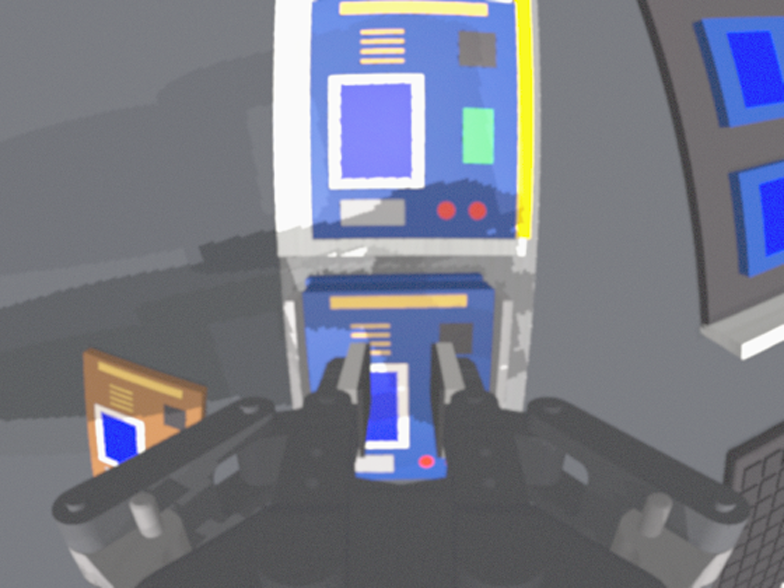

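View pics/s21.png

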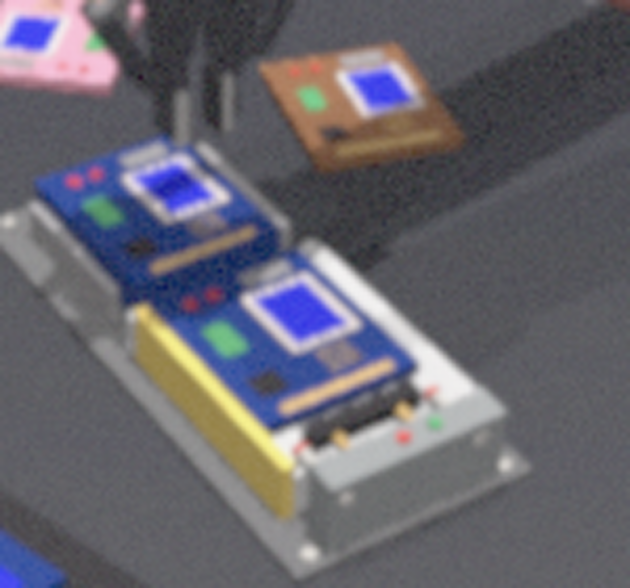

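The module's right edge sits against the rail along its full length; module midline is at col 415 against the fingers at 400, so a 7 mm shift. Going down behind the tail.

```bash
python3 -m jog '[[0,0,0.7,0,-0.003,0,2],[0,3,0.7,0,-0.003,0,2],[0,5.5,0.7,0,-0.003,0,2],[0,7,0.7,0,-0.003,0,2],[0,7.8,0.7,0,-0.003,0,2],[0,7.8,0.7,0,-0.003,0,2],[0,7.8,0.7,0,-0.003,0,2]]'
python3 - <<'E'
from h import *
go(-15,0,16)
a=r.snapshot("wrist")
cv2.imwrite("pics/w22.png",cv2.resize((255*(a["pixels"]/255.)**.6).astype(np.uint8),None,fx=1.4,fy=1.4,interpolation=cv2.INTER_CUBIC)[:,:,::-1])
a=r.snapshot("scene")
cv2.imwrite("pics/s22.png",cv2.resize((255*(a["pixels"][160:300,225:375]/255.)**.6).astype(np.uint8),None,fx=4.2,fy=4.2,interpolation=cv2.INTER_CUBIC)[:,:,::-1])
E
```

```text
clock: 17.65
ee_pos: [0.5688, 0.0013, 0.016]
tool_rot: [[-0.283, 0.001, 0.959], [-0.959, -0.0, -0.283], [-0.0, -1.0, 0.001]]
wrist_force: [0.4, 0.2, 0.6]
grip_width: 0.0202
t 17.65 fix [-32.3   1.   16. ] F u,v,z [ 0.3 -0.4  0.6] j [ -7.   7. 108.   0.  65.   9.] w 0.020172746079810865
shift cm [-1.73  0.    0.11] turn [-0.001  0.001 -0.   ]
```

View pics/w22.png

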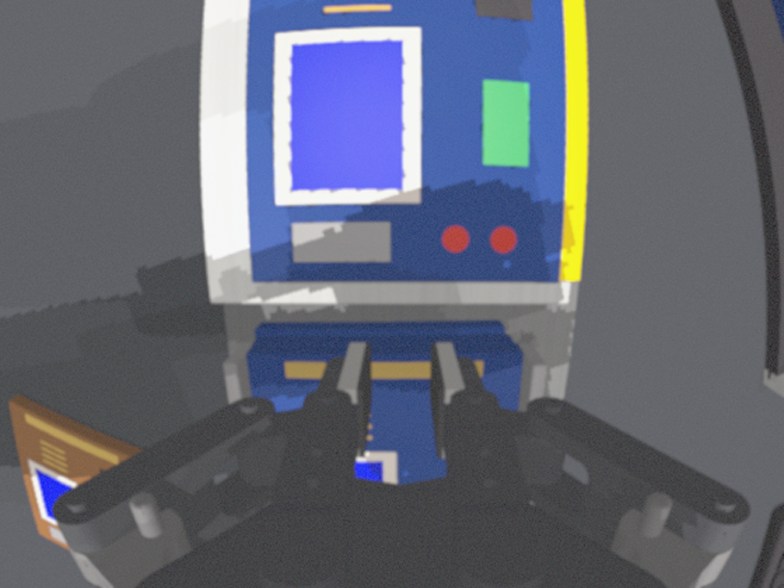

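View pics/s22.png

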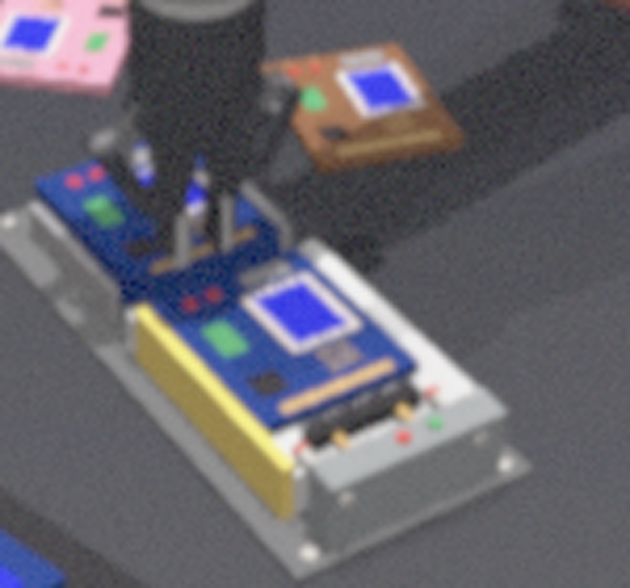

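```bash
python3 -m jog '[[-0.5,0,0.2,0,0,0,2],[-1,0,0.2,0,0,0,2],[-1.4,0,0.2,0,0,0,2],[-1.7,0,0.2,0,0,0,2],[-2.0,0,0.2,0,0,0,2],[-2.3,0,0.2,0,0,0,2],[-2.6,0,0.2,0,0,0,2],[-2.6,0,0.2,0,0,0,2]]'
python3 - <<'E'
from h import *
go(-15,0,16)
a=r.snapshot("wrist")
cv2.imwrite("pics/w23.png",cv2.resize((255*(a["pixels"]/255.)**.6).astype(np.uint8),None,fx=1.4,fy=1.4,interpolation=cv2.INTER_CUBIC)[:,:,::-1])
a=r.snapshot("scene")
cv2.imwrite("pics/s23.png",cv2.resize((255*(a["pixels"][190:300,245:365]/255.)**.6).astype(np.uint8),None,fx=5,fy=5,interpolation=cv2.INTER_CUBIC)[:,:,::-1])
E
```

```text
clock: 18.55
ee_pos: [0.5776, 0.0257, 0.0153]
tool_rot: [[-0.284, 0.0, 0.959], [-0.959, 0.0, -0.284], [-0.0, -1.0, -0.0]]
wrist_force: [0.0, 0.3, -0.4]
grip_width: 0.0201
t 18.55 fix [-6.5 -0.4 15.3] F u,v,z [ 0.3  0.1 -0.4] j [ -5.   8. 107.   0.  65.  12.] w 0.020130911636517094
shift cm [ 0.85 -0.07 -0.04] turn [ 0.     0.001 -0.   ]
```

View pics/w23.png

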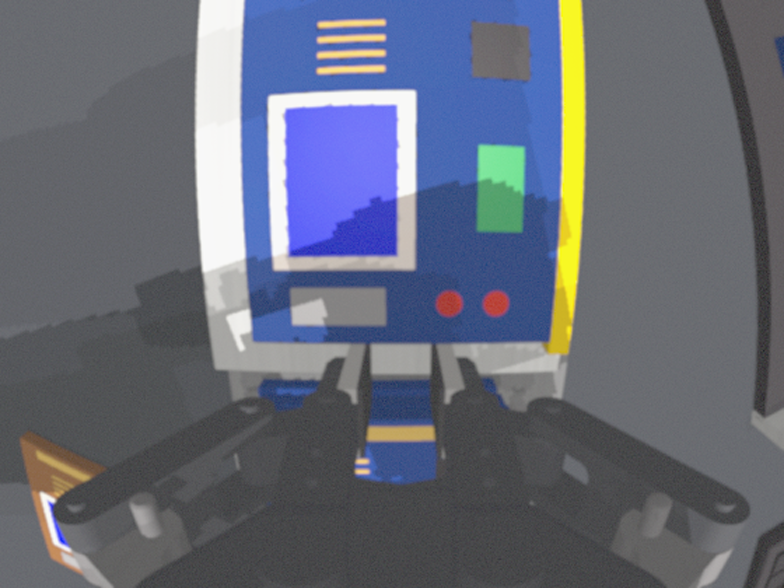

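View pics/s23.png

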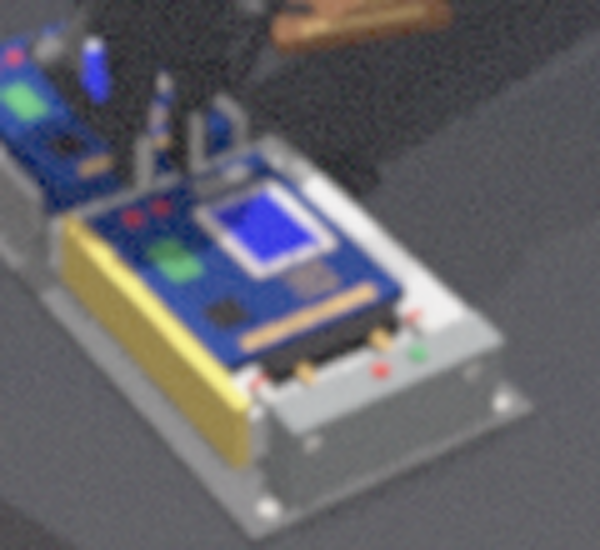

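```bash
for i in 1; do python3 -m jog '[[-0.1,0,0,0,0,0,2],[-0.2,0,0,0,0,0,2],[-0.3,0,0,0,0,0,2],[-0.4,0,0,0,0,0,2],[-0.5,0,0,0,0,0,2],[-0.5,0,0,0,0,0,2]]'; done; python3 -c "
from h import *;go(0,0,16)"
python3 -m jog '[[-0.1,0,0,0,0,0,2],[-0.2,0,0,0,0,0,2],[-0.3,0,0,0,0,0,2],[-0.4,0,0,0,0,0,2],[-0.4,0,0,0,0,0,2]]';python3 -c "
from h import *;go(0,0,16)"
```

```text
clock: 19.25
ee_pos: [0.579, 0.0303, 0.0153]
tool_rot: [[-0.284, 0.0, 0.959], [-0.959, 0.0, -0.284], [-0.0, -1.0, 0.0]]
wrist_force: [0.2, -1.2, 0.5]
grip_width: 0.02
t 19.25 fix [-1.6 -0.5 15.3] F u,v,z [-1.1 -0.5  0.5] j [ -4.   8. 107.   0.  65.  12.] w 0.020010170684917002
shift cm [-0.16 -0.07 -0.05] turn [-0.     0.001 -0.   ]
clock: 19.75
ee_pos: [0.58, 0.0338, 0.0153]
tool_rot: [[-0.284, -0.0, 0.959], [-0.959, -0.0, -0.284], [0.0, -1.0, -0.0]]
wrist_force: [-1.3, -3.2, 0.7]
grip_width: 0.0202
t 19.75 fix [ 2.  -0.4 15.3] F u,v,z [-3.4  0.3  0.7] j [ -4.   8. 106.  -0.  65.  13.] w 0.020213129715573326
shift cm [ 0.2  -0.07 -0.04] turn [0.    0.001 0.   ]
```

Block contact (about 3.4 N). I'll continue in small steps.

```bash
python3 -m jog '[[-0.1,0,0,0,0,0,2],[-0.2,0,0,0,0,0,2],[-0.2,0,0,0,0,0,2]]';python3 -m jog '[[-0.1,0,0,0,0,0,2],[-0.2,0,0,0,0,0,2],[-0.2,0,0,0,0,0,2]]'; python3 -c "
from h import *;go(0,0,16)
a=r.snapshot('scene')
cv2.imwrite('pics/s24.png',cv2.resize((255*(a['pixels'][190:300,245:365]/255.)**.6).astype(np.uint8),None,fx=5,fy=5,interpolation=cv2.INTER_CUBIC)[:,:,::-1])"
```

```text
clock: 20.05
ee_pos: [0.5806, 0.036, 0.0153]
tool_rot: [[-0.284, -0.0, 0.959], [-0.959, 0.0, -0.284], [-0.0, -1.0, -0.0]]
wrist_force: [-1.9, -3.4, 0.5]
grip_width: 0.0202
clock: 20.35
ee_pos: [0.5812, 0.038, 0.0153]
tool_rot: [[-0.284, 0.0, 0.959], [-0.959, 0.0, -0.284], [-0.0, -1.0, -0.0]]
wrist_force: [-1.2, -4.0, 0.5]
grip_width: 0.0206
t 20.35 fix [ 6.4 -0.4 15.3] F u,v,z [-4.1  0.   0.5] j [ -4.   9. 106.   0.  65.  13.] w 0.020571383670086374
shift cm [ 0.64 -0.07 -0.04] turn [ 0.     0.001 -0.   ]
```

View pics/s24.png

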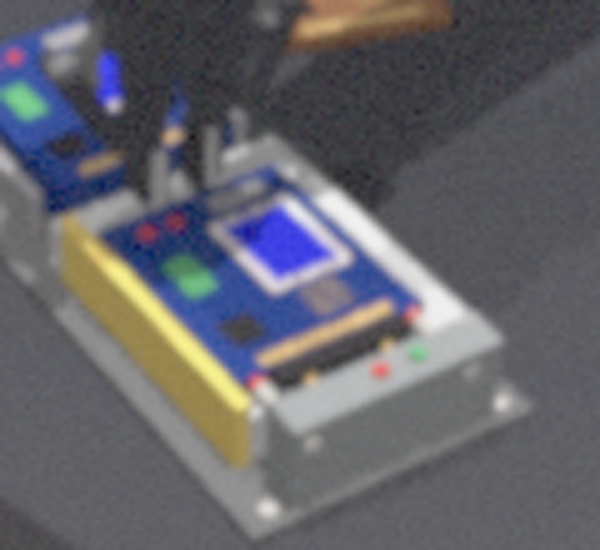

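```bash
python3 -m jog '[[-0.1,0,0,0,0,0,2],[-0.1,0,0,0,0,0,2]]' | grep -E "clock|wrist|ee_pos"; python3 -m jog '[[-0.1,0,0,0,0,0,2],[-0.1,0,0,0,0,0,2]]'| grep -E "clock|wrist|ee_pos"; python3 -c "
from h import *;go(0,0,16)"
```

```text
clock: 20.6
ee_pos: [0.5815, 0.0389, 0.0153]
wrist_force: [-1.1, -3.3, -0.6]
clock: 20.8
ee_pos: [0.5815, 0.0391, 0.0153]
wrist_force: [-2.0, -5.4, 1.4]
t 20.8 fix [ 7.5 -0.4 15.3] F u,v,z [-5.8  0.3  1.4] j [ -3.   9. 106.  -0.  65.  13.] w 0.019839995651490836
shift cm [ 0.75 -0.07 -0.04] turn [0.    0.001 0.002]
```

The tool stalls at x≈7.5 and the force is rising, so the nose has reached the pins. Ramping the push toward 15 N.

```bash
python3 -m jog '[[-0.1,0,0,0,0,0,2],[-0.1,0,0,0,0,0,2]]' | grep -E "clock|wrist|ee_pos"; python3 -m jog '[[-0.1,0,0,0,0,0,2],[-0.1,0,0,0,0,0,2]]'| grep -E "clock|wrist|ee_pos"; python3 -c "
from h import *;go(0,0,16)"
```

```text
clock: 21.0
ee_pos: [0.5815, 0.0391, 0.0153]
wrist_force: [-3.4, -9.1, 3.2]
clock: 21.2
ee_pos: [0.5815, 0.0392, 0.0153]
wrist_force: [-4.8, -12.2, 2.1]
t 21.2 fix [ 7.6 -0.4 15.3] F u,v,z [-13.1   1.1   2.1] j [ -3.   9. 106.  -0.  65.  13.] w 0.020398296646745723
shift cm [ 0.76 -0.07 -0.04] turn [0.001 0.001 0.005]
```

```bash
python3 -m jog '[[-0.05,0,0,0,0,0,2],[-0.05,0,0,0,0,0,2],[-0.05,0,0,0,0,0,2],[-0.05,0,0,0,0,0,2]]' | grep -E "clock|wrist|ee_pos"; python3 -m jog '[[0,0,0,0,0,0,2],[0,0,0,0,0,0,2],[0,0,0,0,0,0,2],[0,0,0,0,0,0,2]]'| grep -E "clock|wrist|ee_pos";python3 -m jog '[[0,0,0,0,0,0,2],[0,0,0,0,0,0,2],[0,0,0,0,0,0,2],[0,0,0,0,0,0,2],[0,0,0,0,0,0,2]]'| grep -E "clock|wrist|ee_pos"; python3 -c "
from h import *;go(0,0,16)"
```

```text
clock: 21.6
ee_pos: [0.5815, 0.0392, 0.0153]
wrist_force: [-5.5, -13.9, 3.5]
clock: 22.0
ee_pos: [0.5815, 0.0391, 0.0153]
wrist_force: [-4.6, -14.1, 2.8]
clock: 22.5
ee_pos: [0.5815, 0.0392, 0.0153]
wrist_force: [-4.7, -13.2, 2.9]
t 22.5 fix [ 7.6 -0.4 15.3] F u,v,z [-14.    0.7   2.9] j [ -3.   9. 106.  -0.  65.  13.] w 0.02026856496458962
shift cm [ 0.76 -0.06 -0.04] turn [0.001 0.001 0.006]
```

```bash
python3 -m jog '[[-0.02,0,0,0,0,0,2],[-0.02,0,0,0,0,0,2],[-0.02,0,0,0,0,0,2],[-0.02,0,0,0,0,0,2],[-0.02,0,0,0,0,0,2],[-0.02,0,0,0,0,0,2]]' | grep -E "clock|wrist|ee_pos"; python3 -m jog '[[0,0,0,0,0,0,2],[0,0,0,0,0,0,2],[0,0,0,0,0,0,2],[0,0,0,0,0,0,2],[0,0,0,0,0,0,2],[0,0,0,0,0,0,2]]'| grep -E "clock|wrist|ee_pos"
python3 -m jog '[[0.3,0,0,0,0,0,2],[0.8,0,0,0,0,0,2],[1.5,0,0,0,0,0,2],[2,-1,0,0,0,0,2],[2,-4,0,0,0,0,2],[2,-8,0,0,0,0,2],[2,-10,0,0,0,0,2],[2,-10,0,0,0,0,2]]'
python3 - <<'E'
from h import *
go(0,0,16)
a=r.snapshot("wrist")
cv2.imwrite("pics/w25.png",cv2.resize((255*(a["pixels"]/255.)**.6).astype(np.uint8),None,fx=1.4,fy=1.4,interpolation=cv2.INTER_CUBIC)[:,:,::-1])
a=r.snapshot("scene")
cv2.imwrite("pics/s25.png",cv2.resize((255*(a["pixels"][180:300,235:365]/255.)**.6).astype(np.uint8),None,fx=5,fy=5,interpolation=cv2.INTER_CUBIC)[:,:,::-1])
E
```

```text
clock: 23.1
ee_pos: [0.5815, 0.0392, 0.0153]
wrist_force: [-6.4, -13.8, 4.2]
clock: 23.7
ee_pos: [0.5815, 0.0392, 0.0153]
wrist_force: [-6.1, -14.5, 3.8]
clock: 24.5
ee_pos: [0.5802, 0.023, 0.121]
tool_rot: [[-0.284, 0.01, 0.959], [-0.959, -0.0, -0.284], [-0.002, -1.0, 0.009]]
wrist_force: [0.3, -0.4, 0.2]
grip_width: 0.02
t 24.5 fix [ -8.3  -3.7 121. ] F u,v,z [-0.3 -0.5  0.2] j [ -5.   1. 103.   0.  75.  11.] w 0.019951637507001706
shift cm [-0.81 10.49 -0.47] turn [-0.009  0.001 -0.002]
```

View pics/w25.png

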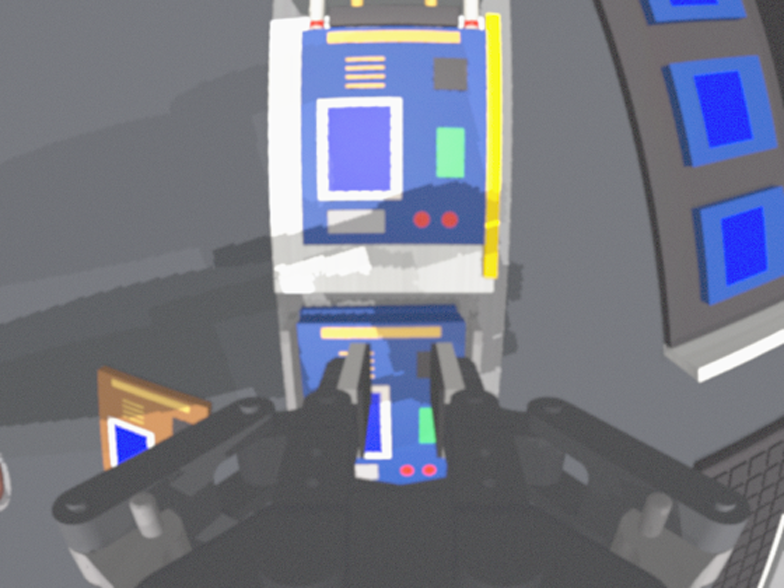

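View pics/s25.png

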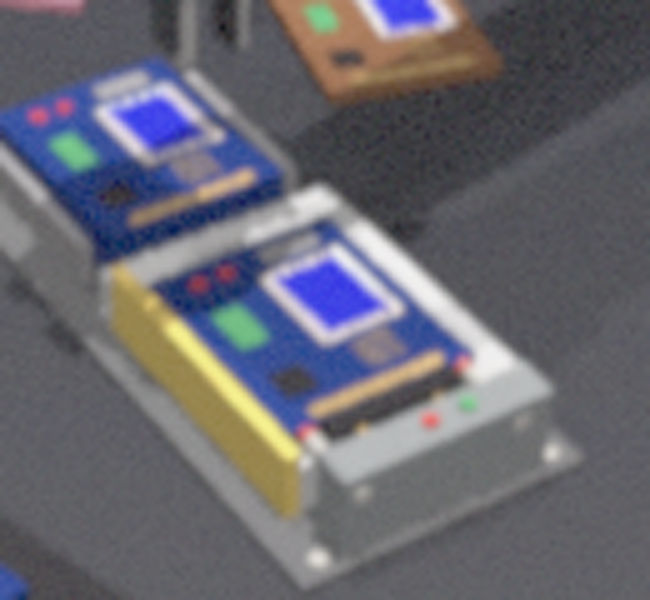

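The module is against both red pins, flush along the rail, with the stack undisturbed and the gripper clear at 0.12 m. Handing in.

```bash
python3 -m jog '[[0,-3,0,0,0,0,2],[0,-5,0,0,0,0,2],[0,-5,0,0,0,0,2]]' | head -2; python3 -c "
from station import r
print(r.sense()['wrist_force']); print(r.finish_job())"
```

```text
clock: 24.9
ee_pos: [0.578, 0.0231, 0.1669]
[ 3.40328390e-01 -8.64691740e-04  1.13934523e+00]
the job is handed in; nothing more can be done
None
```

The top blue module is off the stack and seated on the test bed, and I handed the job in at about 25 s.

- **Slide:** I pushed it from the tail, across the gap and onto the bed, using about 2 N and without gripping or lifting it.
- **Rail:** I pushed it sideways onto the yellow rail at about 12 N, roughly 14 N counting the downward part.
- **Home:** I pushed the tail until the tool stalled with the nose at the stop pins. I held about 14–15 N along the push for just over 2 s, about 16 N in total at the highest, then let go.

**Last checks:**
- The final pictures show the nose at both red pins and the module's side along the rail.
- Modules a–c look square in the cradle, but I could not compare module c directly with its starting position, because it was covered then.
- No force reading on the module or fixture passed 17 N. Forces were read only at the end of each move, so a brief peak in between would not show.

**One disagreement:** the cameras showed the fingertips about 23 mm above the reported TCP, while the spec puts them 17 mm ahead of it, so below with the tool pointing down. I set the pushing height from the images and confirmed it by contact and by seeing the module move.

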